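# Set up the glass rods in the vial fixture

### The job

Lift the dust cover off the vial block and lay it flat in the shallow tray, then slide the locating plate off its slideway until its holes drop over the two dowel pins and it lies flat on the block, and swing the clamp fully over its edge. Then push every glass rod from the rack down through the plate into a vial of its own until its head rests on the plate, without forcing the glass, and finally press the start button fully. Leave the other things on the bench where they are.

Things in the scene. Friction and masses are not known exactly. Their poses are not given: they have to be found in the camera images.
- fixture: Fixed. Origin: on the bench under the centre of the vial block; z up. Steel vial block 110 (x) x 160 (y), flat top at height 60. Two brass dowel pins dia. 8 stand on it at x=0, y=+-62, tips (rounded over the last 4) at height 70. Slideway: grey flat table 130 (x), from y=+80 to y=+260, top at height 71, a step above the block. Clamp post at x=-70, y=0.
- plate: Steel locating plate, loose, 100 (x) x 150 (y) x 8, 0.3 kg, on the slideway. Origin: centre of its underside. Dowel holes dia. 10.5 at x=0, y=+-62; four rod holes dia. 9 at x=+-30, y=+-38; central black upright handle 14 (x) x 26 (y), top 38 above the underside. Seated: origin at the fixture's x=0, y=0, height 60, axes parallel (either way round), rod holes over the vials.
- cover: Black plastic dust cover, loose, flat panel 80 (x) x 96 (y) x 8 with a round upright knob of diameter 20 on its centre, knob top 36 above the underside. Origin: centre of the underside. It starts lying on the vial block over the vial mouths, between the pins.
- tray: Fixed open grey tray, 150 x 150, walls 5 thick and 22 high, floor 5 thick. Origin: centre of its underside. The cover fits in it flat at any yaw if centred.
- rack: Fixed white rack, block 160 (x) x 44 (y) x 60 high. Origin: centre of its underside. Four through holes of diameter 10 in its top at y=0, x=-60, -20, +20, +60, in which the rods hang upright by their heads.
- vial0 (a point): Centre of vial mouth 0, flush with the top of the vial block (height 60), at the fixture's x=-30, y=-38: opening of diameter 10, 54 deep. Hidden when the plate is seated; the plate's rod hole is then right above it.
- vial1 (a point): Centre of vial mouth 1, flush with the top of the vial block (height 60), at the fixture's x=-30, y=38: opening of diameter 10, 54 deep. Hidden when the plate is seated; the plate's rod hole is then right above it.
- vial2 (a point): Centre of vial mouth 2, flush with the top of the vial block (height 60), at the fixture's x=30, y=-38: opening of diameter 10, 54 deep. Hidden when the plate is seated; the plate's rod hole is then right above it.
- vial3 (a point): Centre of vial mouth 3, flush with the top of the vial block (height 60), at the fixture's x=30, y=38: opening of diameter 10, 54 deep. Hidden when the plate is seated; the plate's rod hole is then right above it.
- rod0: Glass rod, loose, 30 g: glass shaft of diameter 6, reaching 50 below the head, tip rounded; brass cylindrical head of diameter 18, 34 high. Origin: centre of the underside of the head; z up along the rod. Two to four rods are present; an absent one reads None.
- rod1: Glass rod, loose, 30 g: glass shaft of diameter 6, reaching 50 below the head, tip rounded; brass cylindrical head of diameter 18, 34 high. Origin: centre of the underside of the head; z up along the rod. Two to four rods are present; an absent one reads None.
- rod2: Glass rod, loose, 30 g: glass shaft of diameter 6, reaching 50 below the head, tip rounded; brass cylindrical head of diameter 18, 34 high. Origin: centre of the underside of the head; z up along the rod. Two to four rods are present; an absent one reads None.
- rod3: Glass rod, loose, 30 g: glass shaft of diameter 6, reaching 50 below the head, tip rounded; brass cylindrical head of diameter 18, 34 high. Origin: centre of the underside of the head; z up along the rod. Two to four rods are present; an absent one reads None.
- clamp (a joint): Swing clamp: steel arm on a vertical pivot at the fixture's x=-70, y=0; stays where left. 0 rad = open (knob end points to the fixture's -y), grows clockwise seen from above to 1.57 = closed at a stop (knob end to the fixture's -x, short end over the edge of the seated plate). The arm's underside is at height 71.5, 3.5 above a seated plate. Starts at 0 to 0.35.
- clamp_knob (a point): Centre of the top of the clamp's upright black knob, 105.5 above the bench; the knob is a cylinder of diameter 14, 26 high, 36 from the pivot.
- start (a joint): Start button, sprung: 0 = up, 0.006 m = fully pressed (about 5 N).
- start_top (a point): Centre of the top of the round grey start button (diameter 28), in a fixed black housing; pressed straight down.
- dish: Bystander: small closed green glass dish, diameter 60, 21 high. Leave alone.
- lens_case: Bystander: blue twin-pot lens case, 38 x 82 x 16. Leave alone.
- adapter: Bystander: brass connector, diameter 32, 30 high. Leave alone.
Mind the look-alikes: they are no part of the job. Of the things like the tray, leave any that is yellow; of the rest the smaller one is meant.

How it is judged:
By the outcome, as a careful person would: the job done as asked, in the order asked, and still so for the second after the job is handed in, with the robot touching nothing.
Of rod0, rod1, rod2, rod3 only 2 to 4 are there at a start; the rules pass over those that are not, and their reading is None.
At some moment in a run one of cover, plate may be knocked a few centimetres aside while the robot is not near it.
It also fails if it takes over 210 s, if anything falls off the work surface, if the arm or the gripper's body presses on something with over 40 N, if the wrist force passes 120 N, or if a joint passes its speed limit or range.

### The arm

A 6-joint arm with a two-finger parallel gripper is mounted at the origin on the work surface. World frame = base frame: x ahead of the robot, y to its left, z up, the work surface at z = 0. Lengths are in m, angles in rad, forces in N, time in s.
With the tool pointing down it reaches from about 0.375 to 0.9 m from the base axis. Payload 3.1 kg.
Tool frame: the origin (TCP) lies midway between the tips of the shut fingers; the grasp point (between the pads) lies 19 mm behind it (pinch_z is the distance from the TCP to the grasp point, in m); y points along the fingers, z is the direction in which the jaws open and shut, and the axes are right-handed (so a half turn about y gives the same grasp; the last joint's range is limited). The gripper opens to 87 mm and grips with 3 to 60 N. Pads are 19 mm wide; open, the fingers measure 117 mm over their backs; the gripper's body (75 mm by 190 mm) begins 51 mm behind the grasp point.
Start: joints at [1.101, 0.527, 1.433, -0, 1.181, -0.178], TCP at [0.18, 0.599, 0.223] pointing down, gripper open.
Joint ranges: [-3.08, 3.08], [-0.75, 2.2], [0.22, 2.44], [-1.43, 4.57], [0, 2.65], [-2.85, 2.85]. Speed limits (rad/s): [2.79, 2.79, 3.14, 3.14, 3.14, 3.14].

### API

Orientations are given as a unit quaternion [x, y, z, w].
In Python, from rig import * gives the robot as it stands.
- The arm moves only by the tool drive_tool, never from a script. Its argument "plan" is a list of rows, each a list of 7 numbers: the shift along the tool's x, y, z in mm, then the turn, a rotation vector about the tool's x, y, z in degrees, then the finger opening in mm, from 0 to 87. A call has 1 to 10 rows; each row is the pose to reach, as a shift and turn from the pose commanded when the call began, along the tool's axes at that moment; what a row does not reach only later rows make up. A row lasts 1/10 s, in which the tool goes at most 50 mm and 8.59 degrees, less where a joint would pass 70% of its speed; a pose out of reach is approached as far as the arm can. A call with a gripper value outside its range is refused whole. The fingers move at their own pace and stop on an object; "newtons" is the grip in N (left out, the last holds). Time passes only in rows, so rows that repeat a pose let the fingers close. It gives the time, the measured TCP pose, the force and the opening at its end, in the units of the state.
- get_obs(): the state, without advancing time (a new reading comes with each control period).
- camera(name): name is "scene" or "side" or "wrist"; returns the picture (400x640x3 uint8, blue, green, red); there is no depth.
- get_calibration(name): a dict with "fx", "fy", "cx", "cy" (pixels), "origin" and "rotation" of the camera in the world; the wrist camera has in their place "tool_from_camera" (4x4, takes a point from camera to tool coordinates, whose origin is the TCP and whose axes are the tool frame's). Camera axes: x right, y down, z forward; pixel columns grow to the right and rows downward; lengths in m; the calibration is good to about 2 mm. A picture is of the moment at which its call begins: read the wrist's pose just before it. get_calibration takes no time and is no camera call.
- hand_in(): hands the job in, once; it reports no verdict.
Trained networks look in the newest picture that a camera, given by its name, has taken for a name from the list of things; names that differ only in an ending like _2 or _b are one class to them, and where a whole thing is asked for, a point or a joint stands for the part that bears it (a point fixed in the world has none). Each returns a list of dicts, best first, with "conf" (0 to 1); they miss things now and then, are a little off and sometimes report something else, mostly with a low value. They report only what shows in the picture. A call takes as long as a camera call. They do not tell look-alikes from the thing itself.
- spot_in(camera, target): "location" ([column, row] in pixels, amid what is visible of it).
- mark_of(camera, target): "location" ([column, row] in pixels: a listed point, or the origin of a listed thing).
The state is a dict: "time": time; "q": joint angles; "joint_velocities": joint speeds; "joint_torque": joint torques, N m; "position": TCP position; "tool_rot": TCP orientation; "ft_force": force on the tool from outside, world axes, zero at the start; "moment": the same for the moment, N m; "grip_width": finger opening in m.
Only numpy, scipy, OpenCV 4.12 (cv2) and the standard library are available. Lean on these libraries where they do the work, as an engineer would, in place of code of your own. Each camera call takes 0.05 s, during which the arm holds its last target. There are 200 camera calls.

## Working session

There is one attempt and no reset: what is moved stays moved. The work goes in short steps, Python scripts to look and compute and a tool call to move; the robot and the scene stay as the last step left them, time stands still between calls to the robot, and variables do not carry over. Pictures are saved under pics/ and viewed, about 12 in all and at most 16, crops included, and the job is handed in when it is done.

Besides the shell and the picture viewer there is one more tool, called after "Call:" as name(argument=value, ...) on one line, values as JSON. drive_tool: Moves the arm, as the interface text tells. Its arguments: {"type":"object","properties":{"plan":{"type":"array","items":{"type":"array","items":{"type":"number"}}},"newtons":{"type":"number"}},"required":["plan"]}

```bash
ls; mkdir -p pics
cat > h.py <<'E'
from rig import *
import numpy as np, cv2
from scipy.spatial.transform import Rotation as R
def campose(n,obs=None):
    c=get_calibration(n); 
    if n!="wrist": return c,np.array(c["origin"]),np.array(c["rotation"])
    o=obs or get_obs(); T=np.eye(4); T[:3,:3]=R.from_quat(o["tool_rot"]).as_matrix(); T[:3,3]=o["position"]
    T=T@np.array(c["tool_from_camera"]); return c,T[:3,3],T[:3,:3]
def ray(n,px,z,obs=None):
    c,o,r=campose(n,obs); d=r@np.array([(px[0]-c["cx"])/c["fx"],(px[1]-c["cy"])/c["fy"],1]); return o+d*(z-o[2])/d[2]
def proj(n,p,obs=None):
    c,o,r=campose(n,obs); v=r.T@(np.array(p)-o); return np.array([c["fx"]*v[0]/v[2]+c["cx"],c["fy"]*v[1]/v[2]+c["cy"]])
def pic(n,name):
    im=camera(n); cv2.imwrite(f"pics/{name}.png",im); return im
def totool(dw):
    "world vector (m) -> tool axes mm"
    return R.from_quat(get_obs()["tool_rot"]).as_matrix().T@np.array(dw)*1000
E
python3 - <<'E'
from h import *
o=get_obs(); print(o["position"],R.from_quat(o["tool_rot"]).as_matrix().round(3),o["grip_width"],o["time"])
for n in ["scene","side"]:
    c,p,r=campose(n); print(n,p,r[:,2],c["fx"])
    pic(n,n+"0")
    for t,z in [("fixture",0),("plate",.071),("cover",.06),("tray",0),("rack",0),("rod0",.06),("clamp_knob",.1055),("start_top",.03)]:
        for d in mark_of(n,t)[:5]:
            if d["conf"]>.2: print(t,round(d["conf"],2),np.round(d["location"]),ray(n,d["location"],z).round(3))
c=get_calibration("wrist");print(np.array(c["tool_from_camera"]).round(3),c["fx"])
a=cv2.imread("pics/scene0.png");b=cv2.imread("pics/side0.png")
E
```

```text
pics
[0.17942628 0.59792989 0.22154926] [[ 0.958 -0.001  0.288]
 [-0.288 -0.002  0.958]
 [-0.    -1.    -0.002]] 0.08702559451783325 0.0Traceback (most recent call last):
  File "<stdin>", line 4, in <module>
IndexError: too many indices for array: array is 1-dimensional, but 2 were indexed
```

```bash
sed -i 's/np.array(c\["rotation"\])/R.from_quat(c["rotation"]).as_matrix()/' h.py
python3 - <<'E'
from h import *
print(get_calibration("scene"))
for n in ["scene","side"]:
    c,p,r=campose(n); print(n,p,r[:,2],c["fx"])
    pic(n,n+"0")
    for t,z in [("fixture",0),("plate",.071),("cover",.06),("tray",0),("rack",0),("rod0",.06),("clamp_knob",.1055),("start_top",.03)]:
        for d in mark_of(n,t)[:5]:
            if d["conf"]>.2: print(t,round(d["conf"],2),np.round(d["location"]),ray(n,d["location"],z).round(3))
c=get_calibration("wrist");print(np.array(c["tool_from_camera"]).round(3),c["fx"])
E
```

```text
{'fx': 362.2805938554366, 'fy': 362.2805938554366, 'cx': 322.9413412680832, 'cy': 193.76489257857457, 'origin': array([1.05441155, 0.02340248, 1.0739081 ]), 'rotation': array([ 0.62212116,  0.73868846, -0.19983434, -0.16544139])}
scene [1.05441155 0.02340248 1.0739081 ] [-0.49306163 -0.08938147 -0.86539077] 362.2805938554366
fixture 0.69 [348. 237.] [0.588 0.019 0.   ]
plate 0.86 [408. 232.] [0.572 0.195 0.071]
cover 0.98 [348. 229.] [0.585 0.015 0.06 ]
tray 0.96 [245. 195.] [ 0.493 -0.35   0.   ]
tray 0.83 [283. 136.] [ 0.221 -0.279  0.   ]
tray 0.59 [184. 246.] [ 0.704 -0.488  0.   ]
tray 0.41 [335. 235.] [ 0.586 -0.023  0.   ]
rack 0.58 [283. 220.] [ 0.561 -0.2    0.   ]
rod0 0.57 [284. 204.] [ 0.533 -0.196  0.06 ]
rod0 0.55 [288. 193.] [ 0.494 -0.192  0.06 ]
rod0 0.55 [278. 228.] [ 0.621 -0.196  0.06 ]
clamp_knob 0.47 [339. 196.] [ 0.501 -0.028  0.106]
clamp_knob 0.24 [276. 225.] [ 0.632 -0.195  0.106]
start_top 0.5 [456. 217.] [0.473 0.349 0.03 ]
start_top 0.35 [360. 236.] [0.59  0.055 0.03 ]
side [ 0.03281601 -0.78229738  1.02805744] [ 0.35419006  0.57804908 -0.73512493] 458.03510724460006
fixture 0.79 [331. 188.] [0.594 0.02  0.   ]
plate 0.72 [293. 142.] [0.571 0.201 0.071]
cover 0.95 [326. 176.] [0.578 0.025 0.06 ]
tray 0.91 [385. 293.] [ 0.503 -0.359  0.   ]
tray 0.9 [268. 323.] [ 0.213 -0.269  0.   ]
tray 0.66 [477. 292.] [ 0.701 -0.485  0.   ]
rack 0.84 [361. 243.] [ 0.547 -0.2    0.   ]
rack 0.32 [347. 236.] [ 0.527 -0.159  0.   ]
rod0 0.56 [345. 233.] [ 0.5   -0.185  0.06 ]
rod0 0.43 [359. 230.] [ 0.54  -0.195  0.06 ]
rod0 0.41 [384. 216.] [ 0.625 -0.194  0.06 ]
clamp_knob 0.52 [314. 182.] [ 0.51  -0.017  0.106]
start_top 0.53 [246. 140.] [0.466 0.335 0.03 ]
[[ 0.001  0.97   0.245 -0.066]
 [-0.    -0.245  0.97  -0.162]
 [ 1.    -0.001  0.     0.   ]
 [ 0.     0.     0.     1.   ]] 339.50866183495225
```

View pics/scene0.png

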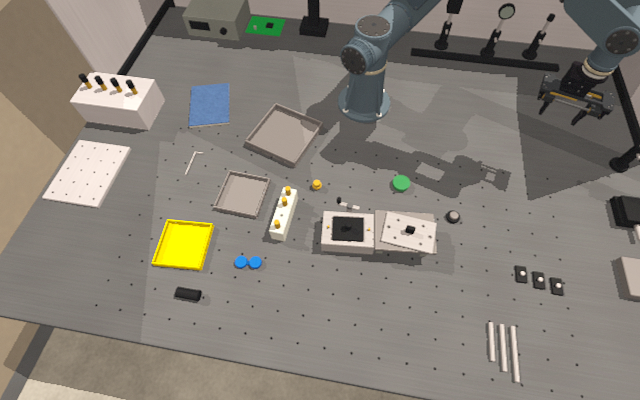

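View pics/side0.png

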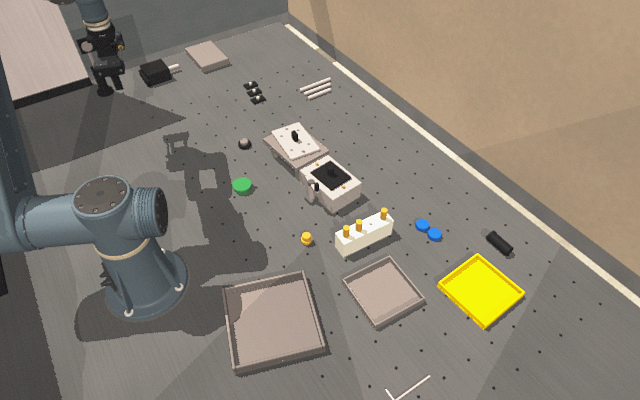

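Call:
drive_tool(plan=[[474,-140,-463,0,-22,0,87],[474,-140,-463,0,-22,0,87],[474,-140,-463,0,-22,0,87],[474,-140,-463,0,-22,0,87],[474,-140,-463,0,-22,0,87],[474,-140,-463,0,-22,0,87],[474,-140,-463,0,-22,0,87],[474,-140,-463,0,-22,0,87],[474,-140,-463,0,-22,0,87],[474,-140,-463,0,-22,0,87]])

```text
time: 1.9
position: [0.4165, 0.1699, 0.3264]
tool_rot: [-0.706, -0.033, 0.032, 0.706]
ft_force: [0.5, 0.5, 1.5]
grip_width: 0.0871
```

Call:
drive_tool(plan=[[70,-34,-157,0,0,0,87],[70,-34,-157,0,0,0,87],[70,-34,-157,0,0,0,87],[70,-34,-157,0,0,0,87],[70,-34,-157,0,0,0,87],[70,-34,-157,0,0,0,87]])

```text
time: 2.5
position: [0.4997, 0.0217, 0.3594]
tool_rot: [-0.706, -0.032, 0.032, 0.707]
ft_force: [0.0, -0.2, -0.0]
grip_width: 0.0869
```

Run:
```python
from h import *
o=get_obs(); print(o["time"],o["position"],R.from_quat(o["tool_rot"]).as_matrix().round(3))
im=pic("wrist","w1"); 
for t,z in [("fixture",0),("plate",.071),("cover",.06),("tray",0),("rack",0),("rod0",.06),("clamp_knob",.1055),("start_top",.03)]:
        for d in mark_of("wrist",t)[:5]:
            if d["conf"]>.2: print(t,round(d["conf"],2),np.round(d["location"]),ray("wrist",d["location"],z,o).round(4))
```

```text
2.5 [0.49974075 0.02170795 0.35936986] [[ 0.996 -0.001 -0.091]
 [ 0.091  0.001  0.996]
 [-0.001 -1.     0.001]]
fixture 0.77 [308. 218.] [0.5857 0.0127 0.    ]
fixture 0.43 [230. 102.] [ 0.4197 -0.1152  0.    ]
plate 0.83 [437. 234.] [0.5729 0.1951 0.071 ]
plate 0.72 [308. 233.] [0.5875 0.0151 0.071 ]
cover 0.82 [310. 229.] [0.584 0.017 0.06 ]
cover 0.58 [156. 236.] [ 0.6153 -0.2013  0.06  ]
tray 0.62 [ 72. 140.] [ 0.4954 -0.3509  0.    ]
tray 0.44 [160. 182.] [ 0.5479 -0.2205  0.    ]
rack 0.79 [178. 188.] [ 0.5561 -0.1934  0.    ]
rack 0.3 [310. 217.] [0.5837 0.0165 0.    ]
rod0 0.83 [157. 241.] [ 0.6217 -0.2005  0.06  ]
rod0 0.78 [162. 184.] [ 0.5382 -0.1907  0.06  ]
rod0 0.55 [278. 178.] [ 0.5158 -0.0317  0.06  ]
rod0 0.54 [158. 153.] [ 0.4959 -0.1947  0.06  ]
clamp_knob 0.71 [280. 181.] [ 0.5105 -0.0245  0.1055]
clamp_knob 0.52 [309. 231.] [0.5731 0.0163 0.1055]
start_top 0.67 [543. 164.] [0.465  0.3458 0.03  ]
```

View pics/w1.png

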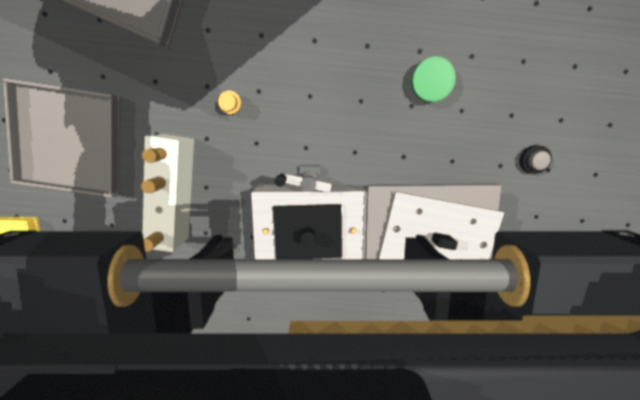

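Run:
```python
from h import *
o=get_obs(); im=cv2.imread("pics/w1.png")
hsv=cv2.cvtColor(im,cv2.COLOR_BGR2HSV)
m=((hsv[...,0]>10)&(hsv[...,0]<30)&(hsv[...,1]>110)&(hsv[...,2]>90)).astype(np.uint8)
n,l,s,c=cv2.connectedComponentsWithStats(m)
for i in range(1,n):
    if s[i,4]>8: print(s[i],c[i].round(1),ray("wrist",c[i],.069,o).round(4))
for n_,p in [("block NW",(251,191)),("NE",(363,191))]: print(n_,ray("wrist",p,.06,o).round(4))
for n_,p in [("slide",(368,186)),("slideE",(500,185))]: print(n_,ray("wrist",p,.071,o).round(4))
for n_,p in [("cov",(274,206)),("covE",(341,205))]: print(n_,ray("wrist",p,.068,o).round(4))
for n_,p in [("pl",(396,193)),("plE",(503,212)),("dowelR",(484,244)),("dowelL",(397,229)),("handle",(445,241))]: print(n_,ray("wrist",p,.079,o).round(4))
big=cv2.resize(im[120:270,130:530],None,fx=2,fy=2,interpolation=cv2.INTER_CUBIC); cv2.imwrite("pics/w1c.png",big)
```

```text
[218  91  23  23 422] [229.2 102. ] [ 0.4222 -0.099   0.069 ]
[142 149  24  13 237] [152.9 154.5] [ 0.4982 -0.1977  0.069 ]
[141 178  24  15 233] [152.2 184.6] [ 0.539  -0.1997  0.069 ]
[  0 216  40  19 390] [ 22.3 223.5] [ 0.6111 -0.3814  0.069 ]
[264 229   4   4  15] [265.4 230.4] [ 0.5899 -0.0437  0.069 ]
[351 228   4   5  14] [352.6 230.2] [0.5784 0.078  0.069 ]
[143 233  19  18 206] [151.7 241.1] [ 0.6207 -0.2026  0.069 ]
[ 495  245   36   62 1092] [516.1 275.8] [0.6254 0.3222 0.069 ]
[107 246  34  60 992] [120.1 276. ] [ 0.6788 -0.2496  0.069 ]
[ 290  316  350   17 4619] [481.7 325.6] [0.7105 0.2898 0.069 ]
block NW [ 0.5375 -0.0679  0.06  ]
NE [0.5231 0.0868 0.06  ]
slide [0.5136 0.091  0.071 ]
slideE [0.4957 0.268  0.071 ]
cov [ 0.5539 -0.0339  0.068 ]
covE [0.5439 0.0579 0.068 ]
pl [0.5181 0.128  0.079 ]
plE [0.5307 0.2759 0.079 ]
dowelR [0.5783 0.26   0.079 ]
dowelL [0.5678 0.1368 0.079 ]
handle [0.5789 0.2054 0.079 ]
```

View pics/w1c.png

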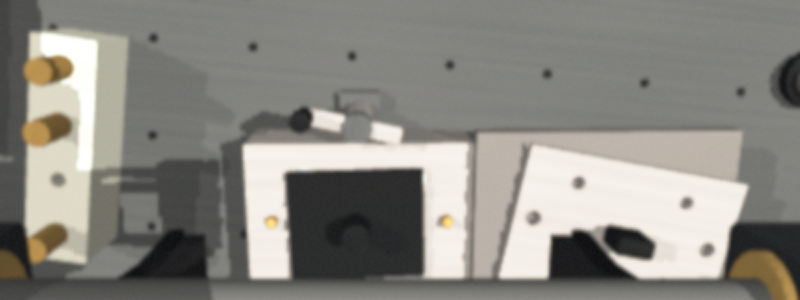

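Call:
drive_tool(newtons=20, plan=[[43,20,-6,0,0,0,55],[86,40,-13,0,0,0,55],[86,90,-13,0,0,0,55],[86,140,-13,0,0,0,55],[86,190,-13,0,0,0,55],[86,230,-13,0,0,0,55],[86,260,-13,0,0,0,55],[86,275,-13,0,0,0,55],[86,283,-13,0,0,0,55],[86,284,-13,0,0,0,55]])

```text
time: 3.95
position: [0.5866, 0.017, 0.0748]
tool_rot: [-0.706, -0.032, 0.033, 0.706]
ft_force: [0.8, -0.3, 0.6]
grip_width: 0.0547
```

Call:
drive_tool(newtons=20, plan=[[0,0,0,0,0,0,10],[0,0,0,0,0,0,10],[0,0,0,0,0,0,10],[0,0,0,0,0,0,10],[0,0,0,0,0,0,10]])

```text
time: 4.45
position: [0.5872, 0.0167, 0.0762]
tool_rot: [0.706, 0.033, -0.032, -0.706]
ft_force: [-1.0, -0.3, 0.7]
grip_width: 0.0229
```

Call:
drive_tool(newtons=25, plan=[[0,0,0,0,0,0,10],[0,0,0,0,0,0,10],[0,0,0,0,0,0,10],[0,-5,0,0,0,0,10],[0,-15,0,0,0,0,10],[0,-40,0,0,0,0,10]])

```text
time: 5.05
position: [0.585, 0.0172, 0.1143]
tool_rot: [-0.706, -0.031, 0.034, 0.707]
ft_force: [-0.1, 0.3, -0.2]
grip_width: 0.0194
```

Call:
drive_tool(plan=[[0,-50,0,0,0,0,10],[-10,-90,-30,0,0,0,10],[-25,-90,-75,0,0,0,10],[-40,-90,-120,0,0,0,10],[-55,-90,-165,0,0,0,10],[-70,-90,-210,0,0,0,10],[-86,-90,-255,0,0,0,10],[-101,-90,-300,0,0,0,10],[-113,-90,-335,0,0,0,10],[-121,-90,-360,0,0,0,10]])

```text
time: 6.05
position: [0.4985, -0.3555, 0.206]
tool_rot: [0.707, 0.032, -0.032, -0.706]
ft_force: [0.4, 1.4, -1.7]
grip_width: 0.0193
```

Run:
```python
from h import *
o={"position":[0.49974075,0.02170795,0.35936986],"tool_rot":R.from_matrix(np.array([[ 0.996,-0.001,-0.091],[ 0.091,0.001,0.996],[-0.001,-1,0.001]])).as_quat()}
for p in [(5,80),(113,92),(118,195),(12,185)]: print(ray("wrist",p,.022,o).round(4))
o=get_obs(); print(o["position"],o["grip_width"])
pic("side","s1"); im=cv2.imread("pics/side0.png")
a=im[250:340,330:440]; b=cv2.imread("pics/s1.png")[150:350,280:480]
cv2.imwrite("pics/s1c.png",np.hstack([cv2.resize(a,(440,360)),cv2.resize(b,(360,360))]))
```

```text
[ 0.4191 -0.4213  0.022 ]
[ 0.4215 -0.2733  0.022 ]
[ 0.5694 -0.2741  0.022 ]
[ 0.5683 -0.4306  0.022 ]
[ 0.49850394 -0.3555409   0.20601023] 0.01929691566085045
```

View pics/s1c.png

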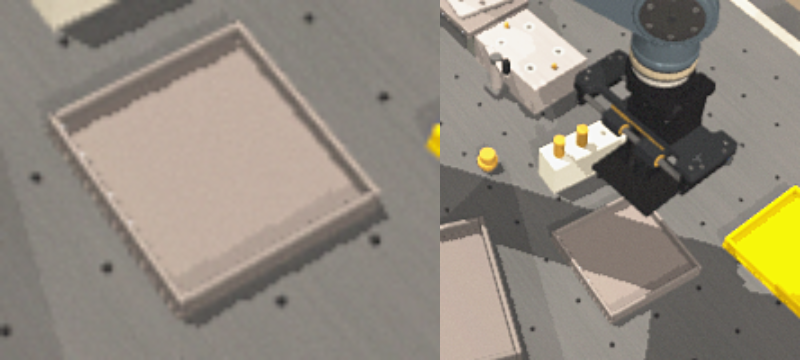

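Call:
drive_tool(plan=[[0,50,0,0,0,0,10],[0,100,0,0,0,0,10],[0,140,0,0,0,0,10],[0,165,0,0,0,0,10],[0,175,0,0,0,0,10],[0,180,0,0,0,0,10],[0,182,0,0,0,0,10],[0,182,0,0,0,0,10]])

```text
time: 6.9
position: [0.5004, -0.3535, 0.025]
tool_rot: [0.707, 0.033, -0.032, -0.706]
ft_force: [0.3, 0.2, -1.0]
grip_width: 0.0192
```

Call:
drive_tool(plan=[[0,1,0,0,0,0,10],[0,2,0,0,0,0,10],[0,2,0,0,0,0,10]])

```text
time: 7.2
position: [0.4998, -0.353, 0.0222]
tool_rot: [0.707, 0.033, -0.032, -0.706]
ft_force: [0.6, -0.2, -0.8]
grip_width: 0.0194
```

Call:
drive_tool(plan=[[0,1,0,0,0,0,10],[0,2,0,0,0,0,10],[0,2,0,0,0,0,10]])

```text
time: 7.5
position: [0.4998, -0.353, 0.0211]
tool_rot: [0.707, 0.033, -0.032, -0.706]
ft_force: [-2.4, 1.4, 8.2]
grip_width: 0.0193
```

Call:
drive_tool(plan=[[0,-1,0,0,0,0,50],[0,-1,0,0,0,0,50],[0,-1,0,0,0,0,50],[0,-1,0,0,0,0,50],[0,-40,0,0,0,0,50],[0,-90,0,0,0,0,50],[0,-140,0,0,0,0,50],[0,-190,0,0,0,0,50],[0,-240,0,0,0,0,50],[0,-260,0,0,0,0,50]])

```text
time: 8.5
position: [0.5013, -0.3545, 0.2855]
tool_rot: [0.709, 0.035, -0.03, -0.704]
ft_force: [1.3, 0.2, 0.2]
grip_width: 0.0502
```

Run:
```python
from h import *
pic("side","s2"); 
b=cv2.imread("pics/s2.png")[230:340,320:440]
w=pic("wrist","w2")
cv2.imwrite("pics/s2c.png",cv2.hconcat([cv2.resize(b,None,fx=3,fy=3),w[:330,:430]]))
```

```text
(no output)
```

View pics/s2c.png

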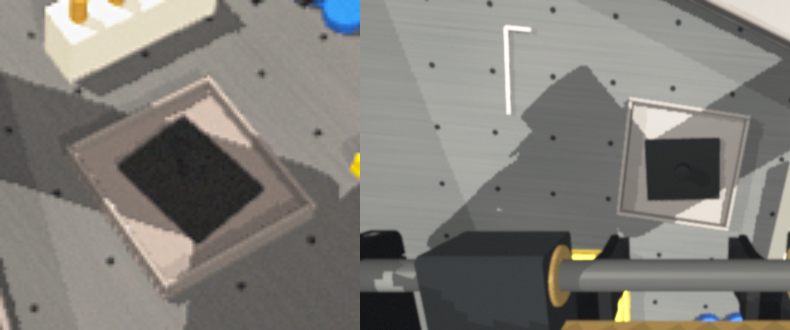

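Run:
```python
from h import *
o=get_obs(); print(np.array(o["q"]).round(3),o["position"],o["time"])
```

```text
[-0.797  0.447  1.395  0.     1.29  -2.46 ] [ 0.50122373 -0.35438268  0.28409399] 8.6
```

Call:
drive_tool(plan=[[114,-116,385,0,80,0,60],[114,-116,385,0,80,0,60],[114,-116,385,0,80,0,60],[114,-116,385,0,80,0,60],[114,-116,385,0,80,0,60],[114,-116,385,0,80,0,60],[114,-116,385,0,80,0,60],[114,-116,385,0,80,0,60],[114,-116,385,0,80,0,60],[114,-116,385,0,80,0,60]])

```text
time: 9.6
position: [0.578, 0.0456, 0.3949]
tool_rot: [-0.562, 0.429, -0.428, 0.563]
ft_force: [-0.1, -1.1, 0.2]
grip_width: 0.06
```

```bash
cat >> h.py <<'E'
def goto(x,y,z,yaw):
    o=get_obs(); r=R.from_quat(o["tool_rot"]); m=r.as_matrix(); y0=np.degrees(np.arctan2(m[1,0],m[0,0]))
    print("t",round(o["time"],2),"pos",np.round(o["position"],4),"yaw",y0.round(2),"tilt",np.degrees(np.arccos(-m[2,1])).round(2),"shift mm",totool(np.array([x,y,z])-o["position"]).round(1),"turn y",round(-(yaw-y0),2),"F",np.round(o["ft_force"],1),"w",round(o["grip_width"],4))
E
python3 -c "
from h import *
goto(.58,.04,.40,-94.9);print(get_obs()['q'])"
```

```text
t 9.6 pos [0.578  0.0456 0.3949] yaw -74.68 tilt 0.13 shift mm [ 6.  -5.1  0.5] turn y 20.22 F [-0.1 -1.1  0.2] w 0.06
[-0.11500354  0.31693399  1.30131103  0.00212878  1.52398963 -0.38254958]
```

Call:
drive_tool(plan=[[6,-5,0,0,8,0,60],[6,-5,0,0,15,0,60],[6,-5,0,0,20,0,60],[6,-5,0,0,20,0,60]])

```text
time: 10.0
position: [0.5786, 0.0354, 0.3982]
tool_rot: [-0.48, 0.521, -0.519, 0.478]
ft_force: [-0.0, -0.2, -0.7]
grip_width: 0.06
```

Run:
```python
from h import *
goto(.58,.04,.40,-94.9)
o=get_obs(); im=pic("wrist","w3"); print({k:list(o[k]) for k in("position","tool_rot")})
hsv=cv2.cvtColor(im,cv2.COLOR_BGR2HSV)
m=((hsv[...,0]>10)&(hsv[...,0]<30)&(hsv[...,1]>90)&(hsv[...,2]>90)).astype(np.uint8)
n,l,s,c=cv2.connectedComponentsWithStats(m)
for i in range(1,n):
    if s[i,4]>6: print(s[i],c[i].round(1),ray("wrist",c[i],.069,o).round(4))
for t,z in [("plate",.071),("clamp_knob",.1055),("fixture",0)]:
    for d in mark_of("wrist",t)[:3]: print(t,round(d["conf"],2),np.round(d["location"]),ray("wrist",d["location"],z,o).round(4))
cv2.imwrite("pics/w3c.png",cv2.resize(im[0:260,200:480],None,fx=2.3,fy=2.3,interpolation=cv2.INTER_CUBIC))
```

```text
t 10.0 pos [0.5786 0.0354 0.3982] yaw -94.71 tilt 0.25 shift mm [-4.7 -1.8  1. ] turn y 0.19 F [-0.  -0.2 -0.7] w 0.06
{'position': [np.float64(0.5785687126573226), np.float64(0.035370192614682286), np.float64(0.398223549164599)], 'tool_rot': [np.float64(-0.4800340555635234), np.float64(0.5212749393247619), np.float64(-0.5189425947599909), np.float64(0.47805682347914447)]}
[316 136   4   4  15] [317.4 137.6] [0.5797 0.0783 0.069 ]
[330 217   4   5  17] [331.6 219.1] [ 0.591  -0.0436  0.069 ]
[166 245  25  61 722] [175.4 275.3] [ 0.3387 -0.1156  0.069 ]
[445 245  27  62 882] [460.7 275.8] [ 0.7862 -0.1525  0.069 ]
[227 248   5   6  18] [229.  250.3] [ 0.4293 -0.0807  0.069 ]
[ 224  304  394   30 6049] [425.2 324.3] [ 0.7303 -0.2346  0.069 ]
plate 0.86 [304.  48.] [0.572  0.1964 0.071 ]
plate 0.74 [336. 150.] [0.6048 0.0594 0.071 ]
plate 0.6 [316. 286.] [ 0.5581 -0.1511  0.071 ]
clamp_knob 0.64 [273. 215.] [ 0.51   -0.0204  0.1055]
fixture 0.96 [325. 169.] [0.5867 0.023  0.    ]
```

View pics/w3c.png

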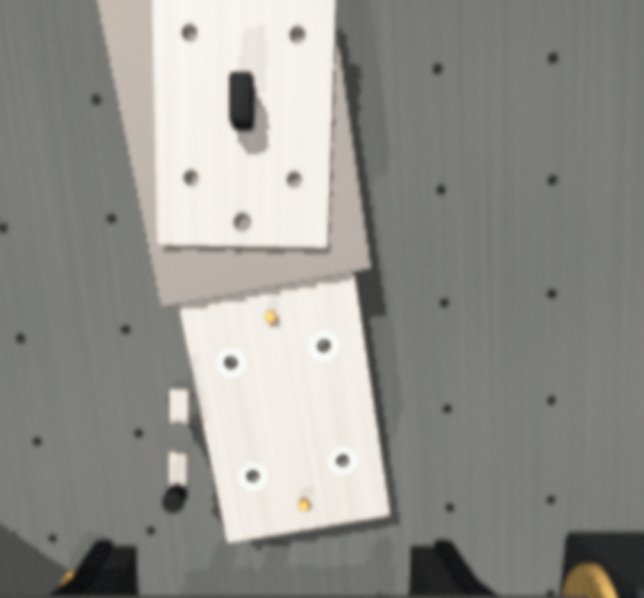

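Run:
```python
from h import *
o={'position':[0.5785687126573226,0.035370192614682286,0.398223549164599],'tool_rot':[-0.4800340555635234,0.5212749393247619,-0.5189425947599909,0.47805682347914447]}
f=lambda p,z:ray("wrist",(200+p[0]/2.3,p[1]/2.3),z,o)[:2]
V=np.array([f(p,.06) for p in [(252,475),(231,362),(342,460),(323,345)]])
P=np.array([f(p,.079) for p in [(190,178),(190,33),(294,179),(297,34)]])
L=np.array([[-30,-38],[-30,38],[30,-38],[30,38]])/1000
for A in (V,P):
    c=A.mean(0); H=L.T@(A-c); a=np.degrees(np.arctan2(H[0,1]-H[1,0],H[0,0]+H[1,1])); s=np.linalg.norm(A-c)/np.linalg.norm(L); print(c.round(4),a.round(2),s.round(4))
print(f((242,221),.079), f((240,100),.1))
goto(.572,.197,.16,-94.7)
```

```text
[0.5856 0.0168] 5.37 0.997
[0.5741 0.1962] -5.68 0.9995
[0.56799577 0.13503025] [0.57344031 0.19597942]
t 10.2 pos [0.579  0.0353 0.3996] yaw -94.65 tilt 0.1 shift mm [-160.6  239.7  -19.6] turn y 0.05 F [-0.8 -0.6  0.7] w 0.0598
```

Call:
drive_tool(newtons=20, plan=[[-50,30,-6,0,1,0,50],[-100,70,-12,0,1,0,50],[-140,110,-17,0,1,0,50],[-160,155,-18,0,1,0,50],[-160,200,-18,0,1,0,50],[-160,245,-18,0,1,0,50],[-160,280,-18,0,1,0,50],[-160,305,-18,0,1,0,50],[-160,316,-18,0,1,0,50],[-160,317,-18,0,1,0,50]])

```text
time: 11.2
position: [0.5738, 0.196, 0.0822]
tool_rot: [-0.475, 0.525, -0.524, 0.474]
ft_force: [-0.5, -0.0, 0.4]
grip_width: 0.0501
```

Run:
```python
from h import *
goto(.5738,.1963,.082,-95.5)
```

```text
t 11.2 pos [0.5738 0.196  0.0822] yaw -95.7 tilt 0.15 shift mm [-0.3  0.2 -0. ] turn y -0.2 F [-0.5 -0.   0.4] w 0.0501
```

Call:
drive_tool(newtons=30, plan=[[0,0,0,0,0,0,5],[0,0,0,0,0,0,5],[0,0,0,0,0,0,5],[0,0,0,0,0,0,5],[0,0,0,0,0,0,5],[0,0,0,0,0,0,5],[0,0,0,0,0,0,5]])

```text
time: 11.9
position: [0.5739, 0.1963, 0.0841]
tool_rot: [-0.475, 0.524, -0.524, 0.474]
ft_force: [-2.6, 0.4, 5.1]
grip_width: 0.0137
```

Run:
```python
from h import *
goto(.5855,.017,.085,-84.65)
# aligned, on slideway at fixture y=+120
r=np.radians(5.35); print(np.array([.5855,.017])+.12*np.array([-np.sin(r),np.cos(r)]))
```

```text
t 11.9 pos [0.5739 0.1963 0.0841] yaw -95.71 tilt 0.05 shift mm [177.2  -0.9  29.3] turn y -11.06 F [-2.6  0.4  5.1] w 0.0137
[0.57431126 0.13647725]
```

Call:
drive_tool(plan=[[0,-2,0,0,0,0,5],[20,-2,3,0,-5,0,5],[45,-2,7,0,-11,0,5],[70,-2,12,0,-11,0,5],[95,-2,16,0,-11,0,5],[120,-2,20,0,-11,0,5],[140,-2,23,0,-11,0,5],[160,-2,26,0,-11,0,5],[172,-2,28,0,-11,0,5],[177,-2,29,0,-11,0,5]])

```text
time: 12.9
position: [0.5857, 0.016, 0.085]
tool_rot: [0.522, -0.477, 0.477, -0.522]
ft_force: [-0.2, 0.7, -3.0]
grip_width: 0.0135
```

Run:
```python
from h import *
goto(.5855,.017,.085,-84.65)
a=pic("side","s3"); b=pic("wrist","w4"); goto(.5855,.017,.085,-84.65)
cv2.imwrite("pics/w4c.png",cv2.hconcat([cv2.resize(b[:260,180:480],(600,520))[:, :600],cv2.resize(a[120:250,265:315],(200,520))]))
```

```text
t 12.9 pos [0.5857 0.016  0.085 ] yaw -84.81 tilt 0.03 shift mm [-1.   0.  -0.1] turn y -0.16 F [-0.2  0.7 -3. ] w 0.0135
t 13.0 pos [0.5857 0.0169 0.0853] yaw -84.77 tilt 0.02 shift mm [-0.1  0.3 -0.2] turn y -0.12 F [ 0.5 -0.6 -3.4] w 0.0139
```

View pics/w4c.png

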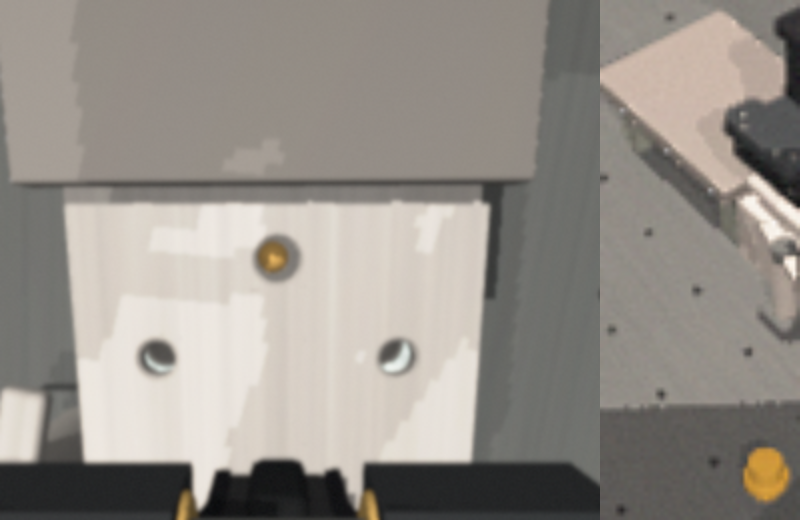

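Run:
```python
from h import *
o=get_obs(); b=cv2.imread("pics/w4.png")
g=cv2.cvtColor(b,cv2.COLOR_BGR2HSV); sub=g[118:140,308:330]
m=((sub[...,0]>8)&(sub[...,0]<30)&(sub[...,1]>100)); ys,xs=np.nonzero(m); pin=np.array([308+xs.mean(),118+ys.mean()]); print(pin,m.sum(),xs.min()+308,xs.max()+308,ys.min()+118,ys.max()+118)
d=(cv2.cvtColor(b,cv2.COLOR_BGR2GRAY)[118:140,308:330]<165)|m; n,l,s,c=cv2.connectedComponentsWithStats(d.astype(np.uint8)); i=1+s[1:,4].argmax(); print(s[i],c[i]+[308,118])
pc=ray("wrist",pin,.07,o); hc=ray("wrist",c[i]+[308,118],.081,o); print(pc,hc,"err tool",R.from_quat(o["tool_rot"]).as_matrix().T@(pc-hc)*1000)
```

```text
[316.00645161 128.04516129] 155 309 322 121 135
[  0   0  22  22 413] [318.27118644 128.64164649]
[0.57938683 0.07939863 0.07      ] [0.58055191 0.07946265 0.081     ] err tool [-0.03936279 11.00038546 -1.16253517]
```

Call:
drive_tool(plan=[[0,0,-1,0,0,0,5],[0,2,-1,0,0,0,5],[0,4,-1,0,0,0,5],[0,6,-1,0,0,0,5],[0,6,-1,0,0,0,5]])

```text
time: 13.5
position: [0.5845, 0.0174, 0.0793]
tool_rot: [0.523, -0.476, 0.476, -0.523]
ft_force: [0.7, -0.5, -3.6]
grip_width: 0.0138
```

Call:
drive_tool(plan=[[0,1,0,0,0,0,5],[0,2,0,0,0,0,5],[0,3,0,0,0,0,5],[0,4,0,0,0,0,5],[0,4,0,0,0,0,5]])

```text
time: 14.0
position: [0.5846, 0.0171, 0.0755]
tool_rot: [0.523, -0.477, 0.476, -0.522]
ft_force: [-0.7, 0.3, -2.9]
grip_width: 0.0137
```

Call:
drive_tool(plan=[[0,1,0,0,0,0,5],[0,2,0,0,0,0,5],[0,2,0,0,0,0,5]])

```text
time: 14.3
position: [0.5845, 0.0171, 0.0735]
tool_rot: [0.523, -0.477, 0.476, -0.522]
ft_force: [0.5, 0.0, -3.3]
grip_width: 0.0141
```

Call:
drive_tool(plan=[[0,1,0,0,0,0,5],[0,1.5,0,0,0,0,5],[0,1.5,0,0,0,0,5]])

```text
time: 14.6
position: [0.5847, 0.0171, 0.0731]
tool_rot: [-0.522, 0.476, -0.477, 0.523]
ft_force: [-2.7, 0.0, 5.5]
grip_width: 0.0136
```

Call:
drive_tool(plan=[[0,0.5,0,0,0,0,5],[0,1,0,0,0,0,5],[0,1,0,0,0,0,5]])

```text
time: 14.9
position: [0.5848, 0.0171, 0.0731]
tool_rot: [-0.522, 0.476, -0.477, 0.523]
ft_force: [-3.9, -1.0, 11.6]
grip_width: 0.0138
```

Call:
drive_tool(plan=[[0,-1,0,0,0,0,40],[0,-1,0,0,0,0,40],[0,-1,0,0,0,0,40],[0,-30,0,0,0,0,40],[-10,-70,0,0,0,0,40],[-30,-120,0,0,0,0,40],[-50,-160,0,0,0,0,40],[-70,-200,0,0,0,0,40],[-80,-230,0,0,0,0,40],[-80,-230,0,0,0,0,40]])

```text
time: 15.9
position: [0.5801, 0.0983, 0.3063]
tool_rot: [-0.52, 0.473, -0.479, 0.526]
ft_force: [0.9, -0.9, 0.5]
grip_width: 0.04
```

Run:
```python
from h import *
o=get_obs(); b=pic("wrist","w5"); print({k:[float(v) for v in o[k]] for k in("position","tool_rot")})
for t,z in [("plate",.06),("clamp_knob",.1055),("start_top",.03)]:
    for d in mark_of("wrist",t)[:3]: print(t,round(d["conf"],2),np.round(d["location"]),ray("wrist",d["location"],z,o).round(4))
for t in ["clamp_knob","plate"]: 
  for d in mark_of("side",t)[:2]: pass
goto(.51,-.02,.15,-84.65)
cv2.imwrite("pics/w5c.png",cv2.resize(b[60:260,200:480],None,fx=2.6,fy=2.6,interpolation=cv2.INTER_CUBIC))
```

```text
{'position': [0.5800826820959835, 0.0983368689750125, 0.3063219319011717], 'tool_rot': [-0.520251311361669, 0.47301136574039193, -0.47871355388694004, 0.5257681563501241]}
plate 0.78 [313. 240.] [0.5837 0.0173 0.06  ]
t 16.2 pos [0.5764 0.0962 0.299 ] yaw -84.77 tilt 0.24 shift mm [109.7 149.3 -76.1] turn y -0.12 F [-0.5  0.4 -0.1] w 0.0401
```

View pics/w5c.png

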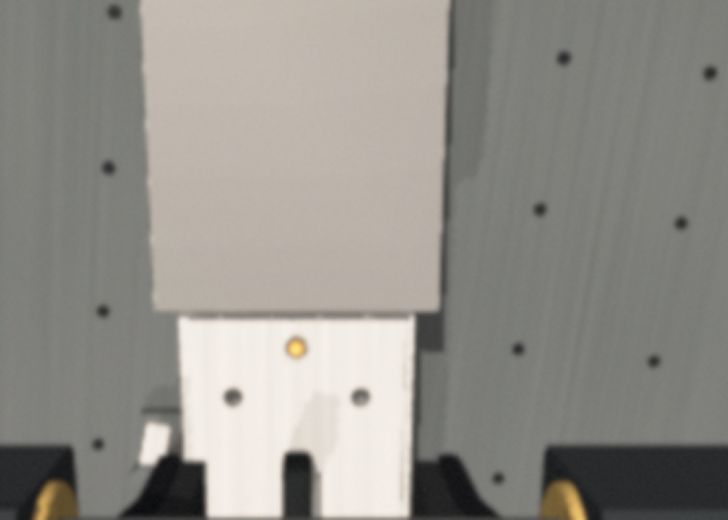

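Call:
drive_tool(newtons=10, plan=[[40,0,-26,0,0,0,40],[80,30,-52,0,0,0,40],[115,70,-76,0,0,0,40],[115,120,-76,0,0,0,40],[115,160,-76,0,0,0,40],[115,190,-76,0,0,0,40],[115,207,-76,0,0,0,40],[115,214,-76,0,0,0,40],[115,214,-76,0,0,0,40]])

```text
time: 17.1
position: [0.5113, -0.0248, 0.0857]
tool_rot: [0.523, -0.478, 0.476, -0.522]
ft_force: [-0.4, -0.0, 0.8]
grip_width: 0.0403
```

Call:
drive_tool(newtons=8, plan=[[0,0,0,0,0,0,4],[0,0,0,0,0,0,4],[0,0,0,0,0,0,4],[0,0,0,0,0,0,4],[0,0,0,0,0,0,4],[0,0,0,0,0,0,4]])

```text
time: 17.7
position: [0.5121, -0.0249, 0.0877]
tool_rot: [0.523, -0.476, 0.477, -0.523]
ft_force: [-2.3, -1.1, 6.2]
grip_width: 0.0134
```

Run:
```python
from h import *
goto(.5102,-.025,.083,-84.65)
o=get_obs(); p=np.array(o["position"]); M=R.from_quat(o["tool_rot"]).as_matrix()
ex=np.array([.9956,.0932,0]);ey=np.array([-.0932,.9956,0]); post=np.array([.5849,.0171,0])-.07*ex
v=(p-post)*[1,1,0]; th0=np.arctan2(-v@ex,-v@ey); print("th0",th0,np.linalg.norm(v))
for th in np.linspace(th0,1.62,10)[1:]:
    k=post+.036*(-np.sin(th)*ex-np.cos(th)*ey); d=k-p; d[2]=0; print(round(th,2),(M.T@d*1000).round(1))
```

```text
t 17.7 pos [ 0.5121 -0.0249  0.0877] yaw -84.7 tilt 0.03 shift mm [-0.1  4.7 -1.9] turn y -0.05 F [-2.3 -1.1  6.2] w 0.0134
th0 0.17951374936270556 0.03562589507576921
0.34 [-1.1 -0.  -5.6]
0.5 [ -3.4  -0.  -10.9]
0.66 [ -6.6  -0.  -15.7]
0.82 [-10.5  -0.  -20. ]
0.98 [-15.   -0.  -23.5]
1.14 [-20.   -0.  -26.4]
1.3 [-25.4  -0.  -28.3]
1.46 [-31.   -0.  -29.4]
1.62 [-36.8  -0.  -29.6]
```

Call:
drive_tool(newtons=8, plan=[[0,-3,0,0,0,0,4],[-1,-3,-6,0,0,0,4],[-3,-3,-11,0,0,0,4],[-7,-3,-16,0,0,0,4],[-11,-3,-20,0,0,0,4],[-15,-3,-24,0,0,0,4],[-20,-3,-26,0,0,0,4],[-25,-3,-28,0,0,0,4],[-31,-3,-29,0,0,0,4],[-35,-3,-30,0,0,0,4]])

```text
time: 18.7
position: [0.4793, 0.0078, 0.0904]
tool_rot: [-0.522, 0.476, -0.477, 0.523]
ft_force: [3.2, -3.2, 0.6]
grip_width: 0.0135
```

Call:
drive_tool(plan=[[-2,0,0,0,0,0,4],[-4,0,1,0,0,0,4],[-4,0,1,0,0,0,4]])

```text
time: 19.0
position: [0.4788, 0.0118, 0.0903]
tool_rot: [0.523, -0.477, 0.476, -0.522]
ft_force: [-0.7, -2.9, 5.3]
grip_width: 0.0135
```

Run:
```python
from h import *
o=get_obs(); p=np.array(o["position"]); goto(*p,-84.7)
ex=np.array([.9956,.0932,0]);ey=np.array([-.0932,.9956,0]); post=np.array([.5849,.0171,0])-.07*ex
v=(p-post)*[1,1,0]; print("th",np.arctan2(-v@ex,-v@ey),np.linalg.norm(v))
```

```text
t 19.0 pos [0.4788 0.0118 0.0903] yaw -84.67 tilt 0.13 shift mm [0. 0. 0.] turn y 0.03 F [-0.7 -2.9  5.3] w 0.0135
th 1.6969171007904236 0.036465981179783245
```

Call:
drive_tool(plan=[[-2,0,0,0,0,0,4],[-4,0,0,0,0,0,4],[-4,0,0,0,0,0,4]])

```text
time: 19.3
position: [0.4786, 0.0139, 0.0901]
tool_rot: [0.524, -0.476, 0.476, -0.522]
ft_force: [0.2, -9.1, 3.3]
grip_width: 0.0137
```

Call:
drive_tool(plan=[[0,0,0,0,0,0,40],[0,0,0,0,0,0,40],[0,0,0,0,0,0,40],[0,-40,0,0,0,0,60],[20,-90,0,0,-9,0,60],[50,-140,2,0,-17,0,60],[80,-190,4,0,-25,0,60],[110,-240,6,0,-34,0,60],[135,-280,8,0,-42,0,60],[135,-310,8,0,-50,0,60]])

```text
time: 20.3
position: [0.4987, -0.1181, 0.3971]
tool_rot: [-0.675, 0.21, -0.208, 0.676]
ft_force: [2.0, 0.7, -0.2]
grip_width: 0.0598
```

Call:
drive_tool(plan=[[0,0,0,0,-8,0,60],[0,0,0,0,-16,0,60],[0,0,0,0,-24,0,60],[0,0,0,0,-32,0,60],[0,0,0,0,-40,0,60],[0,0,0,0,-40,0,60]])

```text
time: 20.9
position: [0.499, -0.1165, 0.3957]
tool_rot: [-0.706, -0.032, 0.033, 0.707]
ft_force: [-0.0, -0.4, -0.5]
grip_width: 0.0601
```

Run:
```python
from h import *
goto(.5,-.12,.4,5.35)
o=get_obs(); b=pic("wrist","w6"); print({k:[float(v) for v in o[k]] for k in("position","tool_rot")})
for t,z in [("plate",.06),("clamp_knob",.1055),("rod0",.06),("rack",0)]:
    for d in mark_of("wrist",t)[:4]: print(t,round(d["conf"],2),np.round(d["location"]),ray("wrist",d["location"],z,o).round(4))
s=pic("side","s4")
for t,z in [("clamp_knob",.1055),("rod0",.06),("start_top",.03),("adapter",0)]:
    for d in mark_of("side",t)[:4]: print(t,round(d["conf"],2),np.round(d["location"]),ray("side",d["location"],z).round(4))
cv2.imwrite("pics/w6c.png",cv2.hconcat([cv2.resize(b[80:260,160:400],(533,400)),cv2.resize(s[120:280,280:380],(250,400))]))
```

```text
t 20.9 pos [ 0.499  -0.1165  0.3957] yaw 5.3 tilt 0.13 shift mm [ 0.6 -4.3 -3.6] turn y -0.05 F [-0.  -0.4 -0.5] w 0.0601
{'position': [0.49903899754174835, -0.11649198140160988, 0.3956682047930282], 'tool_rot': [-0.7057882918372897, -0.03209197489494796, 0.03329068517202444, 0.7069121038244571]}
plate 0.73 [396. 228.] [0.581  0.0122 0.06  ]
clamp_knob 0.68 [412. 163.] [0.4769 0.0072 0.1055]
rod0 0.56 [264. 159.] [ 0.4948 -0.1955  0.06  ]
rod0 0.38 [254. 238.] [ 0.6172 -0.2057  0.06  ]
rack 0.56 [267. 188.] [ 0.5495 -0.1975  0.    ]
rack 0.34 [168. 149.] [ 0.5001 -0.3603  0.    ]
clamp_knob 0.52 [384. 289.] [ 0.4591 -0.3945  0.1055]
clamp_knob 0.49 [301. 181.] [0.4829 0.0083 0.1055]
rod0 0.63 [386. 215.] [ 0.6315 -0.1952  0.06  ]
rod0 0.55 [346. 236.] [ 0.4967 -0.1943  0.06  ]
rod0 0.52 [359. 228.] [ 0.5423 -0.1909  0.06  ]
start_top 0.46 [245. 141.] [0.4606 0.334  0.03  ]
adapter 0.52 [306. 242.] [ 0.4214 -0.1135  0.    ]
```

View pics/w6c.png

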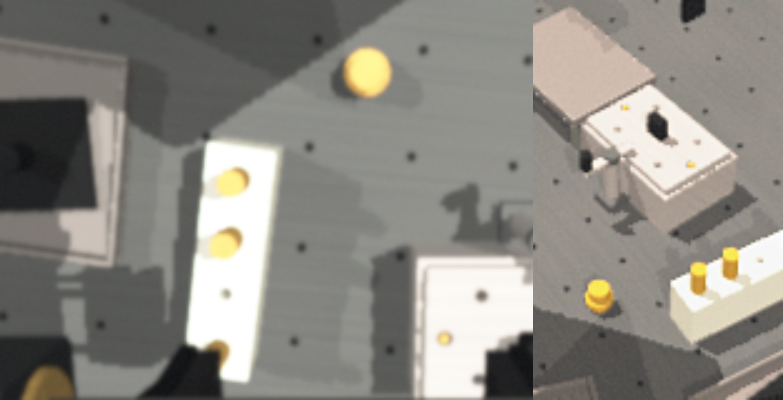

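Run:
```python
from h import *
o={'position':[0.49903899754174835,-0.11649198140160988,0.3956682047930282],'tool_rot':[-0.7057882918372897,-0.03209197489494796,0.03329068517202444,0.7069121038244571]}
b=cv2.imread("pics/w6.png"); hsv=cv2.cvtColor(b,cv2.COLOR_BGR2HSV)
m=((hsv[...,0]>8)&(hsv[...,0]<32)&(hsv[...,1]>100)&(hsv[...,2]>80)).astype(np.uint8)
n,l,s,c=cv2.connectedComponentsWithStats(m)
for i in range(1,n):
    if s[i,4]>6 and s[i,0]<420 and s[i,0]>200: print(s[i],c[i].round(1),ray("wrist",c[i],.077,o).round(4))
f=lambda p:(160+p[0]/2.221,80+p[1]/2.222)
h=ray("wrist",f((227,293)),.06,o); print("hole+20",h)
for p in [(205,140),(283,148),(247,382)]: print(ray("wrist",f(p),.06,o).round(4))
# side view rods
s_=cv2.imread("pics/s4.png"); hs=cv2.cvtColor(s_,cv2.COLOR_BGR2HSV)
m=((hs[...,0]>8)&(hs[...,0]<32)&(hs[...,1]>130)&(hs[...,2]>80)).astype(np.uint8)
n,l,s,c=cv2.connectedComponentsWithStats(m)
for i in range(1,n):
    if s[i,4]>20: print("side",s[i],c[i].round(1),ray("side",c[i],.077).round(4))
```

```text
[315 102  21  22 360] [324.8 112.3] [ 0.4215 -0.1144  0.077 ]
[259 156  13  11 111] [264.7 161.3] [ 0.4957 -0.1924  0.077 ]
[256 183  13  13 121] [261.6 188.7] [ 0.5356 -0.1948  0.077 ]
[358 230   4   4  14] [359.5 231.7] [ 0.5873 -0.0463  0.077 ]
[254 234   9  11  49] [258.7 237.5] [ 0.6101 -0.1953  0.077 ]
[ 224  315  394   19 5635] [434.5 326. ] [0.7341 0.0927 0.077 ]
hole+20 [ 0.5748005  -0.19455709  0.06      ]
[ 0.4732 -0.2141  0.06  ]
[ 0.4737 -0.1633  0.06  ]
[ 0.6384 -0.1772  0.06  ]
side [306  71  26  19  63] [318.1  80. ] [0.8225 0.4416 0.077 ]
side [381 208   7  12  64] [383.4 213.2] [ 0.6191 -0.196   0.077 ]
side [356 219   6  13  71] [358.5 224.8] [ 0.5385 -0.1915  0.077 ]
side [343 225   6  13  69] [345.6 230.8] [ 0.4981 -0.1894  0.077 ]
side [301 232  11  13 115] [306.  238.1] [ 0.398  -0.1526  0.077 ]
side [ 437  253   88   77 3558] [480.3 290.2] [ 0.66   -0.5086  0.077 ]
```

Call:
drive_tool(newtons=10, plan=[[37,30,-30,0,0,0,45],[74,60,-60,0,0,0,45],[110,100,-91,0,0,0,45],[110,150,-91,0,0,0,45],[110,200,-91,0,0,0,45],[110,245,-91,0,0,0,45],[110,280,-91,0,0,0,45],[110,305,-91,0,0,0,45],[110,320,-91,0,0,0,45],[110,327,-91,0,0,0,45]])

```text
time: 22.4
position: [0.6172, -0.1977, 0.0679]
tool_rot: [-0.706, -0.032, 0.033, 0.707]
ft_force: [-0.0, 0.6, 0.5]
grip_width: 0.0452
```

Run:
```python
from h import *
goto(.617,-.1965,.069,5.35)
o=get_obs(); b=pic("wrist","w7")
cv2.imwrite("pics/w7c.png",cv2.resize(b[60:260,200:440],None,fx=3,fy=3,interpolation=cv2.INTER_CUBIC))
```

```text
t 22.4 pos [ 0.6172 -0.1977  0.0679] yaw 5.27 tilt 0.1 shift mm [-0.1 -1.1  1.2] turn y -0.08 F [-0.   0.6  0.5] w 0.0452
```

View pics/w7c.png

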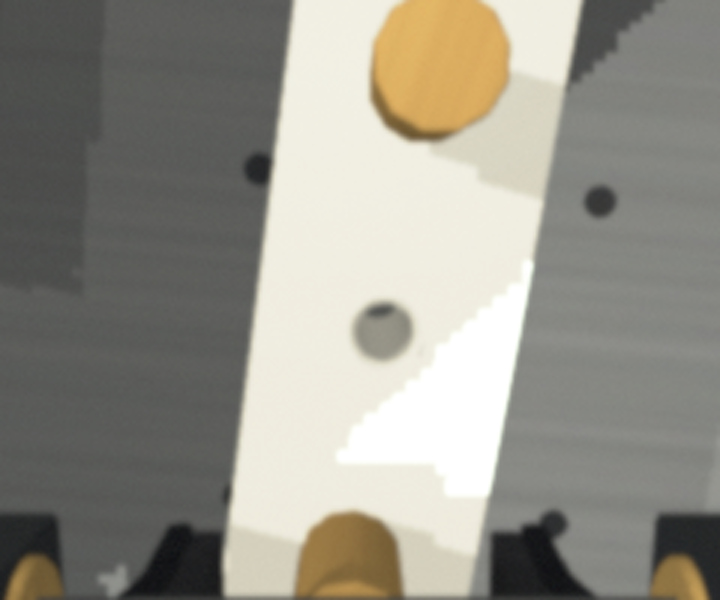

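Run:
```python
from h import *
o=get_obs(); f=lambda p:(200+p[0]/3-.33,60+p[1]/3-.33)
h=ray("wrist",f((382,331)),.06,o); B=ray("wrist",f((441,63)),.094,o)
n=ray("wrist",f((350,512)),.06,o); n2=ray("wrist",f((352,571)),.094,o)
print("hole",h,"B",B,"D via base",n+[.009,.0008,0],"D via top",n2+[.009,.0008,0]); print(get_obs()["position"])
```

```text
hole [ 0.57545993 -0.19727762  0.06      ] B [ 0.53628559 -0.19450802  0.094     ] D via base [ 0.61670454 -0.1989592   0.06      ] D via top [ 0.61431199 -0.19871817  0.094     ]
[ 0.61737469 -0.19774563  0.0680411 ]
```

Call:
drive_tool(newtons=10, plan=[[-2,-1,-2,0,0,0,45],[-2,-1,-2,0,0,0,8],[-2,-1,-2,0,0,0,8],[-2,-1,-2,0,0,0,8],[-2,-1,-2,0,0,0,8],[-2,-1,-2,0,0,0,8],[-2,-1,-2,0,0,0,8],[-2,-1,-2,0,0,0,8]])

```text
time: 23.25
position: [0.616, -0.2, 0.0709]
tool_rot: [0.706, 0.033, -0.032, -0.706]
ft_force: [-0.2, 1.6, 5.1]
grip_width: 0.0173
```

Run:
```python
from h import *
goto(.617,-.1965,.069,5.35)
```

```text
t 23.25 pos [ 0.616  -0.2     0.0709] yaw 5.29 tilt 0.04 shift mm [1.3 1.9 3.4] turn y -0.06 F [-0.2  1.6  5.1] w 0.0173
```

Call:
drive_tool(newtons=12, plan=[[0,-20,0,0,0,0,8],[0,-60,0,0,0,0,8],[0,-100,10,0,0,0,8],[4,-110,40,0,0,0,8],[8,-110,80,0,0,0,8],[12,-110,120,0,0,0,8],[16,-110,155,0,0,0,8],[19,-105,175,0,0,0,8],[19,-85,181,0,0,0,8],[19,-70,181,0,0,0,8]])

```text
time: 24.25
position: [0.6174, -0.0161, 0.1394]
tool_rot: [-0.706, -0.033, 0.034, 0.706]
ft_force: [-0.1, -0.3, -0.5]
grip_width: 0.0176
```

Call:
drive_tool(plan=[[0,0,0,0,0,0,8],[0,0,0,0,0,0,8]])

```text
time: 24.45
position: [0.6178, -0.018, 0.14]
tool_rot: [-0.706, -0.032, 0.033, 0.706]
ft_force: [-0.1, -0.3, -1.2]
grip_width: 0.0175
```

Run:
```python
from h import *
goto(.6182,-.0179,.137,5.35)
o=get_obs(); b=pic("wrist","w8"); 
big=cv2.resize(b[140:260,230:410],None,fx=4,fy=4,interpolation=cv2.INTER_CUBIC)
ax=[proj("wrist",np.array(o["position"])-[0,0,d],o) for d in (.0,.03,.061)]; print(np.round(ax,1)); print(proj("wrist",[.6182,-.0179,.068],o))
cv2.imwrite("pics/w8c.png",big)
```

```text
t 24.45 pos [ 0.6178 -0.018   0.14  ] yaw 5.28 tilt 0.05 shift mm [0.4 3.  0.1] turn y -0.07 F [-0.1 -0.3 -1.2] w 0.0175
[[318.5 253.6]
 [318.5 234.5]
 [318.4 219.7]]
[318.55728137 215.91495478]
```

View pics/w8c.png

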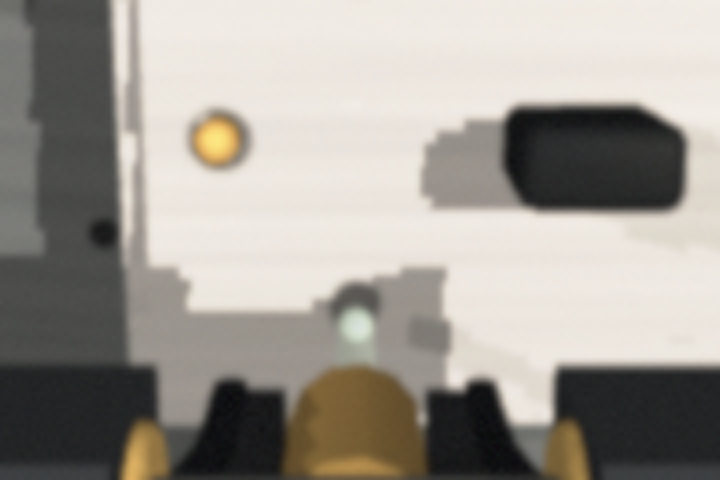

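Call:
drive_tool(plan=[[0,4,0,0,0,0,8],[0,8,0,0,0,0,8],[0,11,0,0,0,0,8],[0,14,0,0,0,0,8],[0,17,0,0,0,0,8],[0,20,0,0,0,0,8]])

```text
time: 25.1
position: [0.618, -0.018, 0.1201]
tool_rot: [-0.706, -0.033, 0.033, 0.706]
ft_force: [-1.0, -0.4, 0.2]
grip_width: 0.0174
```

Call:
drive_tool(plan=[[0,4,0,0,0,0,8],[0,8,0,0,0,0,8],[0,12,0,0,0,0,8],[0,16,0,0,0,0,8],[0,20,0,0,0,0,8]])

```text
time: 25.6
position: [0.618, -0.018, 0.0999]
tool_rot: [-0.706, -0.033, 0.033, 0.706]
ft_force: [0.1, -0.4, -0.6]
grip_width: 0.0176
```

Call:
drive_tool(plan=[[0,4,0,0,0,0,8],[0,8,0,0,0,0,8],[0,12,0,0,0,0,8],[0,15,0,0,0,0,8],[0,17,0,0,0,0,8],[0,18,0,0,0,0,8],[0,18,0,0,0,0,8]])

```text
time: 26.3
position: [0.618, -0.018, 0.0823]
tool_rot: [-0.706, -0.033, 0.033, 0.706]
ft_force: [-0.1, -1.4, 0.0]
grip_width: 0.0174
```

Call:
drive_tool(plan=[[0,1,0,0,0,0,8],[0,2,0,0,0,0,8],[0,2,0,0,0,0,8]])

```text
time: 26.6
position: [0.6179, -0.018, 0.0803]
tool_rot: [-0.706, -0.033, 0.033, 0.706]
ft_force: [-0.0, -0.2, -0.2]
grip_width: 0.0174
```

Call:
drive_tool(plan=[[0,1,0,0,0,0,8],[0,2,0,0,0,0,8],[0,2,0,0,0,0,8]])

```text
time: 26.9
position: [0.6181, -0.018, 0.0789]
tool_rot: [0.706, 0.033, -0.032, -0.706]
ft_force: [-0.4, -0.1, 2.7]
grip_width: 0.0174
```

Call:
drive_tool(plan=[[0,0.5,0,0,0,0,40],[0,0,0,0,0,0,40],[0,0,0,0,0,0,40],[0,-35,0,0,0,0,40],[0,-75,0,0,0,0,40],[-20,-90,-40,0,0,0,40],[-45,-90,-80,0,0,0,40],[-70,-90,-125,0,0,0,40],[-98,-80,-168,0,0,0,40],[-98,-40,-168,0,0,0,40]])

```text
time: 27.9
position: [0.5375, -0.2015, 0.1218]
tool_rot: [0.709, 0.034, -0.027, -0.704]
ft_force: [2.0, -0.4, -0.0]
grip_width: 0.0401
```

Call:
drive_tool(newtons=10, plan=[[0,20,0,0,0,0,40],[0,35,0,0,0,0,40],[0,44,0,0,0,0,40],[0,48,0,0,0,0,40],[0,48,0,0,0,0,40]])

```text
time: 28.4
position: [0.5359, -0.1941, 0.0702]
tool_rot: [-0.706, -0.033, 0.033, 0.706]
ft_force: [-0.1, 0.1, 1.2]
grip_width: 0.0402
```

```bash
cat > near.py <<'E'
from h import *
# near edge (toward -toolx) of head base at z=.06 and of other heads
goto(.5363,-.1945,.070,5.35)
o=get_obs(); b=pic("wrist","w9"); hsv=cv2.cvtColor(b,cv2.COLOR_BGR2HSV)
m=((hsv[...,0]>8)&(hsv[...,0]<32)&(hsv[...,1]>100)&(hsv[...,2]>60)).astype(np.uint8); m[262:]=0
n,l,s,c=cv2.connectedComponentsWithStats(m)
for i in range(1,n):
    if s[i,4]>60 and 260<c[i][0]<390:
        x,y,w,h,a=s[i]; col=l[y]==i; xc=np.nonzero(col)[0].mean(); p=ray("wrist",(xc,y),.06,o); print(s[i],c[i].round(1),"near@.06 -> centre",p+[.009,.0008,0])
E
python3 near.py
```

```text
t 28.4 pos [ 0.5359 -0.1941  0.0702] yaw 5.3 tilt 0.02 shift mm [ 0.3  0.2 -0.4] turn y -0.05 F [-0.1  0.1  1.2] w 0.0402
[ 312  158   41   47 1491] [331.6 181.6] near@.06 -> centre [ 0.49713874 -0.19215659  0.06      ]
[301 233  34  27 738] [317.9 247. ] near@.06 -> centre [ 0.5373681  -0.19429129  0.06      ]
```

Call:
drive_tool(newtons=12, plan=[[1,0,0,0,0,0,40],[1,0,0,0,0,0,8],[1,0,0,0,0,0,8],[1,0,0,0,0,0,8],[1,0,0,0,0,0,8],[1,0,0,0,0,0,8],[1,0,0,0,0,0,8]])

```text
time: 29.15
position: [0.537, -0.1942, 0.0705]
tool_rot: [0.706, 0.033, -0.032, -0.706]
ft_force: [0.6, 0.6, 1.8]
grip_width: 0.0176
```

```bash
python3 -c "
from h import *
goto(.5584,-.0235,.15,5.35)"
```

```text
t 29.15 pos [ 0.537  -0.1942  0.0705] yaw 5.28 tilt 0.02 shift mm [ 37.1 -79.5 168. ] turn y -0.07 F [0.6 0.6 1.8] w 0.0176
```

Call:
drive_tool(newtons=12, plan=[[0,-20,0,0,0,0,8],[0,-60,0,0,0,0,8],[3,-100,10,0,0,0,8],[10,-110,40,0,0,0,8],[20,-110,80,0,0,0,8],[30,-110,120,0,0,0,8],[37,-105,155,0,0,0,8],[37,-85,168,0,0,0,8],[37,-70,168,0,0,0,8],[37,-69,168,0,0,0,8]])

```text
time: 30.15
position: [0.5565, -0.0224, 0.1374]
tool_rot: [-0.706, -0.031, 0.035, 0.707]
ft_force: [-0.2, -0.6, 0.5]
grip_width: 0.0173
```

Call:
drive_tool(plan=[[0,0,0,0,0,0,8],[0,0,0,0,0,0,8]])

```text
time: 30.35
position: [0.5588, -0.0241, 0.14]
tool_rot: [0.707, 0.033, -0.032, -0.706]
ft_force: [0.0, -0.7, -0.1]
grip_width: 0.0176
```

```bash
cat > hov.py <<'E'
from h import *
import sys
x,y,nm=float(sys.argv[1]),float(sys.argv[2]),sys.argv[3]
goto(x,y,.139,5.35)
o=get_obs(); b=pic("wrist",nm); big=cv2.resize(b[140:260,230:410],None,fx=4,fy=4,interpolation=cv2.INTER_CUBIC)
print("pred tip sphere",proj("wrist",np.array(o["position"])-[0,0,.0575],o),"pred hole",proj("wrist",[x,y,.068],o))
cv2.imwrite(f"pics/{nm}c.png",big)
E
python3 hov.py .5584 -.0235 w10
```

```text
t 30.35 pos [ 0.5588 -0.0241  0.14  ] yaw 5.24 tilt 0.08 shift mm [-0.4  1.   0.7] turn y -0.11 F [ 0.  -0.7 -0.1] w 0.0176
pred tip sphere [318.4878145  221.02831283] pred hole [319.40754502 214.6634295 ]
```

View pics/w10c.png

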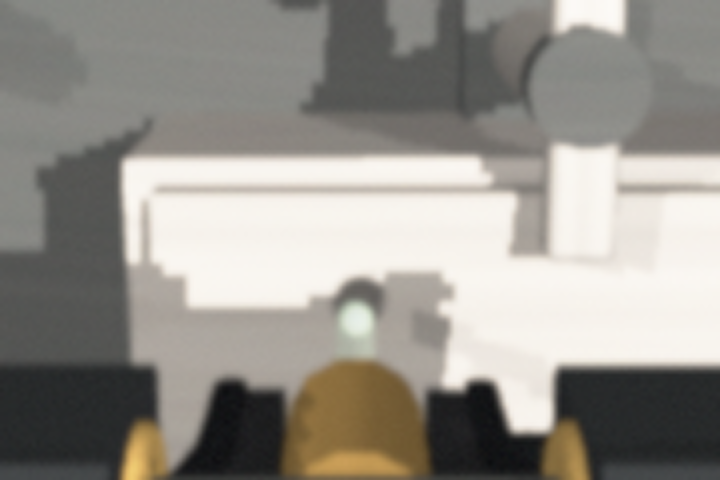

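Call:
drive_tool(plan=[[0,4,0.5,0,0,0,8],[0,8,0.5,0,0,0,8],[0,11,0.5,0,0,0,8],[0,14,0.5,0,0,0,8],[0,17,0.5,0,0,0,8],[0,20,0.5,0,0,0,8]])

```text
time: 31.0
position: [0.5584, -0.023, 0.1191]
tool_rot: [0.706, 0.033, -0.032, -0.706]
ft_force: [0.9, -0.4, -0.2]
grip_width: 0.0175
```

Call:
drive_tool(plan=[[0,4,0,0,0,0,8],[0,8,0,0,0,0,8],[0,12,0,0,0,0,8],[0,16,0,0,0,0,8],[0,20,0,0,0,0,8]])

```text
time: 31.5
position: [0.5584, -0.023, 0.099]
tool_rot: [0.706, 0.033, -0.032, -0.706]
ft_force: [1.4, 0.4, -0.2]
grip_width: 0.0174
```

Call:
drive_tool(plan=[[0,4,0,0,0,0,8],[0,8,0,0,0,0,8],[0,12,0,0,0,0,8],[0,15,0,0,0,0,8],[0,17,0,0,0,0,8],[0,18,0,0,0,0,8],[0,18,0,0,0,0,8]])

```text
time: 32.2
position: [0.5583, -0.023, 0.0812]
tool_rot: [-0.706, -0.033, 0.033, 0.706]
ft_force: [1.3, 1.0, -0.9]
grip_width: 0.0175
```

Call:
drive_tool(plan=[[0,1,0,0,0,0,8],[0,2,0,0,0,0,8],[0,2,0,0,0,0,8]])

```text
time: 32.5
position: [0.5582, -0.023, 0.0793]
tool_rot: [0.706, 0.033, -0.033, -0.706]
ft_force: [2.1, 0.3, -0.5]
grip_width: 0.0175
```

Call:
drive_tool(plan=[[0,0.5,0,0,0,0,8],[0,1,0,0,0,0,8],[0,1,0,0,0,0,8]])

```text
time: 32.8
position: [0.5583, -0.023, 0.0786]
tool_rot: [0.706, 0.033, -0.032, -0.706]
ft_force: [0.2, 1.1, 1.7]
grip_width: 0.0176
```

Call:
drive_tool(plan=[[0,0.5,0,0,0,0,28],[0,0,0,0,0,0,28],[0,0,0,0,0,0,28],[0,-35,0,0,0,0,28],[0,-75,0,0,0,0,40],[-17,-90,-40,0,0,0,40],[-38,-90,-80,0,0,0,40],[-60,-90,-125,0,0,0,40],[-77,-80,-162,0,0,0,40],[-77,-50,-162,0,0,0,40]])

```text
time: 33.8
position: [0.4974, -0.1976, 0.1304]
tool_rot: [0.709, 0.033, -0.029, -0.704]
ft_force: [0.8, 1.0, -0.3]
grip_width: 0.0398
```

Call:
drive_tool(newtons=12, plan=[[0,20,0,0,0,0,40],[0,40,0,0,0,0,40],[0,52,0,0,0,0,40],[0,58,0,0,0,0,40],[0,58,0,0,0,0,40]])

```text
time: 34.3
position: [0.4961, -0.1911, 0.0698]
tool_rot: [-0.706, -0.032, 0.033, 0.707]
ft_force: [0.7, -0.0, 0.1]
grip_width: 0.0398
```

```bash
sed -i 's/goto(.5363,-.1945/goto(.4968,-.1917/;s/"w9"/"w11"/' near.py; python3 near.py
```

```text
t 34.3 pos [ 0.4961 -0.1911  0.0698] yaw 5.3 tilt 0.09 shift mm [ 0.7 -0.2 -0.7] turn y -0.05 F [ 0.7 -0.   0.1] w 0.0398
[300 233  34  27 741] [316.5 247.1] near@.06 -> centre [ 0.49743547 -0.19200525  0.06      ]
```

Call:
drive_tool(newtons=12, plan=[[0.4,0,-0.7,0,0,0,40],[0.4,0,-0.7,0,0,0,8],[0.4,0,-0.7,0,0,0,8],[0.4,0,-0.7,0,0,0,8],[0.4,0,-0.7,0,0,0,8],[0.4,0,-0.7,0,0,0,8],[0.4,0,-0.7,0,0,0,8]])

```text
time: 35.05
position: [0.497, -0.1921, 0.0706]
tool_rot: [0.706, 0.033, -0.032, -0.706]
ft_force: [0.4, 0.8, 3.2]
grip_width: 0.0181
```

```bash
python3 -c "
from h import *
goto(.6112,.0577,.14,5.35)"
```

```text
t 35.05 pos [ 0.497  -0.1921  0.0706] yaw 5.28 tilt 0.02 shift mm [136.7 -69.4 238.2] turn y -0.07 F [0.4 0.8 3.2] w 0.0181
```

Call:
drive_tool(newtons=12, plan=[[0,-20,0,0,0,0,8],[0,-60,0,0,0,0,8],[3,-100,8,0,0,0,8],[20,-115,40,0,0,0,8],[40,-115,80,0,0,0,8],[62,-115,120,0,0,0,8],[85,-115,155,0,0,0,8],[108,-115,190,0,0,0,8],[128,-115,225,0,0,0,8],[137,-115,238,0,0,0,8]])

```text
time: 36.05
position: [0.6121, 0.061, 0.185]
tool_rot: [-0.706, -0.034, 0.034, 0.707]
ft_force: [-0.8, 0.4, 0.8]
grip_width: 0.0172
```

Call:
drive_tool(plan=[[0,0,0,0,0,0,8],[0,25,0,0,0,0,8],[0,43,0,0,0,0,8],[0,46,0,0,0,0,8],[0,46,0,0,0,0,8]])

```text
time: 36.55
position: [0.6105, 0.0561, 0.1388]
tool_rot: [0.706, 0.031, -0.033, -0.706]
ft_force: [-0.2, -0.7, -0.7]
grip_width: 0.0176
```

```bash
python3 hov.py .6112 .0577 w12
```

```text
t 36.55 pos [0.6105 0.0561 0.1388] yaw 5.19 tilt 0.13 shift mm [ 0.8 -0.2  1.5] turn y -0.16 F [-0.2 -0.7 -0.7] w 0.0176
pred tip sphere [318.448699   221.31396101] pred hole [320.6149664  217.10680688]
```

View pics/w12c.png

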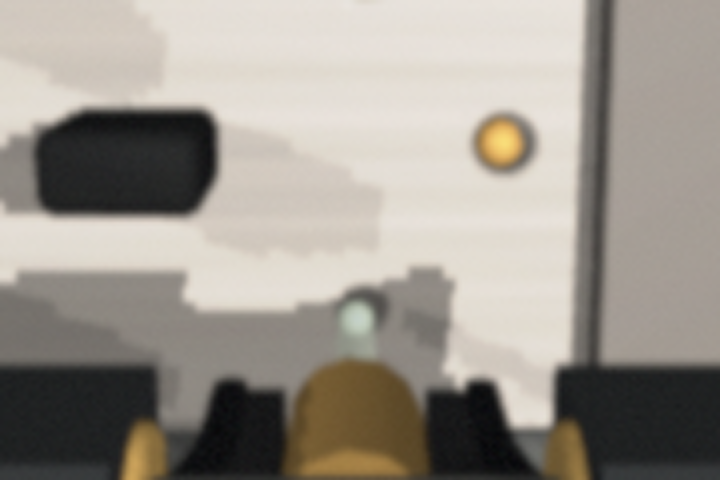

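Call:
drive_tool(plan=[[1.9,0,0.9,0,0,0,8],[1.9,4,0.9,0,0,0,8],[1.9,8,0.9,0,0,0,8],[1.9,11,0.9,0,0,0,8],[1.9,14,0.9,0,0,0,8],[1.9,17,0.9,0,0,0,8],[1.9,20,0.9,0,0,0,8]])

```text
time: 37.3
position: [0.6131, 0.0587, 0.119]
tool_rot: [0.706, 0.033, -0.033, -0.706]
ft_force: [-0.0, -1.3, -0.5]
grip_width: 0.0175
```

Call:
drive_tool(plan=[[0,4,0,0,0,0,8],[0,8,0,0,0,0,8],[0,12,0,0,0,0,8],[0,16,0,0,0,0,8],[0,20,0,0,0,0,8]])

```text
time: 37.8
position: [0.6132, 0.0586, 0.0989]
tool_rot: [0.706, 0.033, -0.033, -0.706]
ft_force: [0.1, 0.1, -0.1]
grip_width: 0.0174
```

Call:
drive_tool(plan=[[0,4,0,0,0,0,8],[0,8,0,0,0,0,8],[0,12,0,0,0,0,8],[0,15,0,0,0,0,8],[0,16,0,0,0,0,8],[0,17,0,0,0,0,8],[0,17,0,0,0,0,8]])

```text
time: 38.5
position: [0.6132, 0.0586, 0.0823]
tool_rot: [-0.706, -0.033, 0.033, 0.706]
ft_force: [-0.3, 0.6, 0.1]
grip_width: 0.0177
```

Call:
drive_tool(plan=[[0,1,0,0,0,0,8],[0,2,0,0,0,0,8],[0,3,0,0,0,0,8],[0,3,0,0,0,0,8]])

```text
time: 38.9
position: [0.6131, 0.0586, 0.0792]
tool_rot: [-0.706, -0.032, 0.033, 0.706]
ft_force: [-0.3, 0.4, -0.3]
grip_width: 0.0176
```

Call:
drive_tool(plan=[[0,0.5,0,0,0,0,8],[0,1,0,0,0,0,8],[0,1,0,0,0,0,8]])

```text
time: 39.2
position: [0.6133, 0.0586, 0.0786]
tool_rot: [0.706, 0.033, -0.033, -0.706]
ft_force: [-0.4, -0.5, 2.0]
grip_width: 0.0177
```

Call:
drive_tool(plan=[[0,0.5,0,0,0,0,30],[0,0,0,0,0,0,30],[0,0,0,0,0,0,30],[0,-40,0,0,0,0,30],[0,-85,0,0,0,0,30],[-15,-130,20,0,0,0,30],[-40,-170,50,0,0,0,30],[-65,-205,85,0,0,0,30],[-85,-240,115,0,0,0,30],[-105,-275,145,0,0,0,30]])

```text
time: 40.2
position: [0.4998, 0.1868, 0.3454]
tool_rot: [-0.706, -0.032, 0.033, 0.706]
ft_force: [-0.2, 0.9, -0.8]
grip_width: 0.0298
```

Call:
drive_tool(newtons=20, plan=[[-8,-25,15,0,0,0,0],[-13,-45,27,0,0,0,0],[-13,-45,27,0,0,0,0],[-13,-45,27,0,0,0,0]])

```text
time: 40.6
position: [0.4857, 0.2114, 0.3887]
tool_rot: [0.707, 0.033, -0.033, -0.706]
ft_force: [0.1, -0.4, -1.8]
grip_width: 0.0062
```

Run:
```python
from h import *
o=get_obs(); b=pic("wrist","w13"); goto(.465,.34,.1,5.35)
for t,z in [("start_top",.03),("start_top",.05),("plate",.06),("clamp_knob",.1055),("rod0",.068)]:
    for d in mark_of("wrist",t)[:4]:
        if d["conf"]>.25: print(t,z,round(d["conf"],2),np.round(d["location"]),ray("wrist",d["location"],z,o).round(4))
cv2.imwrite("pics/w13c.png",cv2.resize(b[60:250,180:560],None,fx=2.1,fy=2.1,interpolation=cv2.INTER_CUBIC))
pic("side","s5");d=mark_of("side","start_top")[0]; print("side",d,[ray("side",d["location"],z).round(4) for z in (.03,.05)])
# triangulate height
```

```text
t 40.65 pos [0.4855 0.211  0.3878] yaw 5.27 tilt 0.13 shift mm [ -8.  287.7 130.5] turn y -0.08 F [ 0.1 -0.1 -0.2] w 0.0035
start_top 0.03 0.76 [409. 157.] [0.4616 0.3475 0.03  ]
start_top 0.05 0.76 [409. 157.] [0.46  0.342 0.05 ]
plate 0.06 0.96 [181. 219.] [0.5829 0.0129 0.06  ]
plate 0.06 0.74 [209. 202.] [0.5531 0.0538 0.06  ]
clamp_knob 0.1055 0.97 [163. 151.] [0.4771 0.0076 0.1055]
rod0 0.068 0.7 [158. 242.] [ 0.6186 -0.019   0.068 ]
rod0 0.068 0.65 [155. 203.] [ 0.5594 -0.0222  0.068 ]
rod0 0.068 0.54 [184. 224.] [0.5867 0.0197 0.068 ]
side {'location': [241.7, 141.6], 'conf': 0.41} [array([0.4507, 0.3388, 0.03  ]), array([0.4423, 0.3163, 0.05  ])]
```

View pics/w13c.png

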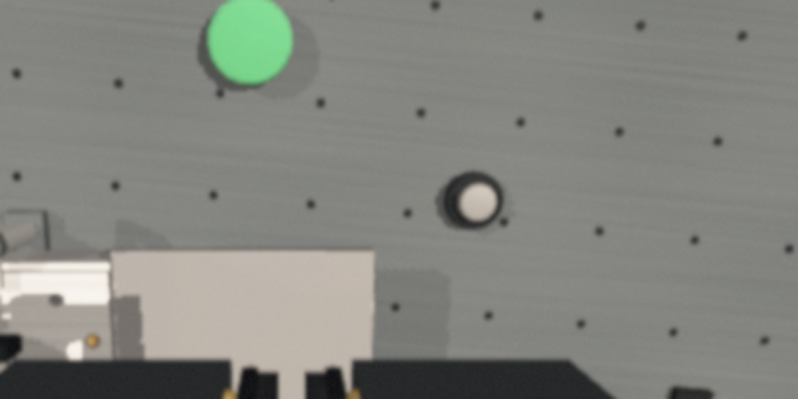

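Call:
drive_tool(plan=[[-3,0,45,0,0,0,0],[-6,20,90,0,0,0,0],[-10,60,120,0,0,0,0],[-10,105,139,0,0,0,0],[-10,150,139,0,0,0,0],[-10,195,139,0,0,0,0],[-10,240,139,0,0,0,0],[-10,285,139,0,0,0,0],[-10,310,139,0,0,0,0],[-10,328,139,0,0,0,0]])

```text
time: 42.0
position: [0.462, 0.3484, 0.0583]
tool_rot: [0.707, 0.031, -0.034, -0.706]
ft_force: [-0.2, -0.4, 1.0]
grip_width: 0.0004
```

Call:
drive_tool(plan=[[0,0,0,0,0,0,0],[0,4,0,0,0,0,0],[0,8,0,0,0,0,0],[0,12,0,0,0,0,0],[0,16,0,0,0,0,0],[0,18,0,0,0,0,0]])

```text
time: 42.6
position: [0.4632, 0.3492, 0.0433]
tool_rot: [-0.706, -0.033, 0.032, 0.706]
ft_force: [-0.3, -0.1, 0.8]
grip_width: 0.0001
```

Run:
```python
from h import *
o=get_obs(); b=pic("wrist","w14"); goto(.4625,.348,.03,5.35)
im=cv2.resize(b[140:260,230:410],None,fx=3,fy=3,interpolation=cv2.INTER_CUBIC)
s=pic("side","s6")[110:240,200:350]
cv2.imwrite("pics/w14c.png",cv2.resize(im,(540,360)) if 0 else cv2.hconcat([cv2.resize(im,(540,360))[:, 110:430],cv2.resize(s,(415,360))]))
```

```text
t 42.65 pos [0.463  0.3491 0.043 ] yaw 5.28 tilt 0.01 shift mm [-0.6 13.  -1. ] turn y -0.07 F [-0.1  0.3 -0.9] w 0.0002
```

View pics/w14c.png

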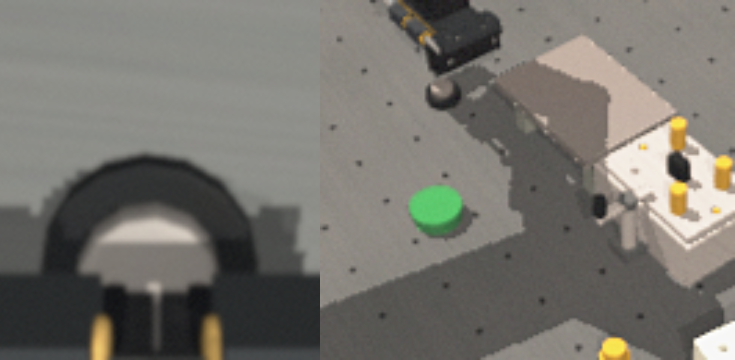

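Call:
drive_tool(plan=[[0,2,0,0,0,0,0],[0,4,0,0,0,0,0],[0,6,0,0,0,0,0],[0,8,0,0,0,0,0],[0,10,0,0,0,0,0],[0,10,0,0,0,0,0]])

```text
time: 43.3
position: [0.4629, 0.349, 0.0328]
tool_rot: [0.706, 0.032, -0.033, -0.706]
ft_force: [0.4, -0.5, -0.6]
grip_width: 0.0006
```

Call:
drive_tool(plan=[[0,1,0,0,0,0,0],[0,2,0,0,0,0,0],[0,3,0,0,0,0,0],[0,3,0,0,0,0,0]])

```text
time: 43.7
position: [0.463, 0.3491, 0.0301]
tool_rot: [0.706, 0.033, -0.033, -0.706]
ft_force: [-0.3, 1.0, -0.3]
grip_width: 0.0001
```

Call:
drive_tool(plan=[[0,1,0,0,0,0,0],[0,2,0,0,0,0,0],[0,3,0,0,0,0,0],[0,3,0,0,0,0,0]])

```text
time: 44.1
position: [0.463, 0.3491, 0.027]
tool_rot: [0.706, 0.032, -0.033, -0.706]
ft_force: [-0.5, 0.6, -0.2]
grip_width: 0.0006
```

Call:
drive_tool(plan=[[0,1,0,0,0,0,0],[0,2,0,0,0,0,0],[0,3,0,0,0,0,0],[0,3,0,0,0,0,0]])

```text
time: 44.5
position: [0.463, 0.3491, 0.024]
tool_rot: [0.706, 0.032, -0.033, -0.706]
ft_force: [-0.8, -0.2, -1.2]
grip_width: 0.0005
```

Call:
drive_tool(plan=[[0,1,0,0,0,0,0],[0,2,0,0,0,0,0],[0,3,0,0,0,0,0],[0,3,0,0,0,0,0]])

```text
time: 44.9
position: [0.4632, 0.3492, 0.0213]
tool_rot: [-0.706, -0.033, 0.033, 0.706]
ft_force: [-0.0, 0.4, 1.3]
grip_width: 0.0002
```

Call:
drive_tool(plan=[[0,1,0,0,0,0,0],[0,2,0,0,0,0,0],[0,3,0,0,0,0,0],[0,3,0,0,0,0,0]])

```text
time: 45.3
position: [0.4632, 0.3492, 0.0182]
tool_rot: [-0.706, -0.033, 0.033, 0.706]
ft_force: [-0.1, -0.8, 4.2]
grip_width: 0.0002
```

Call:
drive_tool(plan=[[0,1,0,0,0,0,0],[0,2,0,0,0,0,0],[0,2,0,0,0,0,0]])

```text
time: 45.6
position: [0.4632, 0.3492, 0.0164]
tool_rot: [-0.706, -0.033, 0.033, 0.706]
ft_force: [-0.5, 0.0, 6.2]
grip_width: 0.0008
```

Call:
drive_tool(plan=[[0,1,0,0,0,0,0],[0,2,0,0,0,0,0],[0,2,0,0,0,0,0]])

```text
time: 45.9
position: [0.4632, 0.3492, 0.0162]
tool_rot: [-0.706, -0.033, 0.032, 0.706]
ft_force: [-2.8, -1.2, 16.5]
grip_width: 0.0007
```

Call:
drive_tool(plan=[[0,-10,0,0,0,0,0],[0,-50,0,0,0,0,0],[0,-95,0,0,0,0,0],[0,-140,0,0,0,0,0],[0,-185,0,0,0,0,0],[0,-220,0,0,0,0,0],[0,-220,0,0,0,0,0]])

```text
time: 46.6
position: [0.4662, 0.3508, 0.2396]
tool_rot: [-0.705, -0.036, 0.029, 0.708]
ft_force: [0.4, 0.3, 0.5]
grip_width: 0.0003
```

Run:
```python
from h import *
camera("side"); camera("scene")
for n in ("side","scene"):
  for t,z in [("plate",.06),("cover",.005),("clamp_knob",.1055),("rod0",.068),("dish",0),("lens_case",0),("adapter",0)]:
    for d in mark_of(n,t)[:4]:
        if d["conf"]>.35: print(n,t,round(d["conf"],2),ray(n,d["location"],z)[:2].round(3))
print(get_obs()["time"],get_obs()["ft_force"])
```

```text
side plate 0.69 [0.579 0.009]
side cover 0.62 [ 0.522 -0.355]
side clamp_knob 0.57 [0.474 0.006]
side clamp_knob 0.42 [ 0.467 -0.395]
side rod0 0.6 [0.611 0.063]
side rod0 0.56 [ 0.557 -0.02 ]
side rod0 0.47 [ 0.626 -0.024]
side dish 0.73 [0.352 0.174]
side dish 0.5 [0.597 0.04 ]
side lens_case 0.64 [ 0.727 -0.27 ]
side adapter 0.6 [ 0.417 -0.119]
scene plate 0.95 [0.585 0.014]
scene plate 0.5 [ 0.586 -0.186]
scene cover 0.6 [ 0.529 -0.352]
scene clamp_knob 0.47 [ 0.474 -0.001]
scene rod0 0.57 [ 0.615 -0.02 ]
scene rod0 0.42 [ 0.555 -0.025]
scene rod0 0.37 [0.604 0.053]
scene dish 0.64 [0.368 0.174]
scene lens_case 0.53 [ 0.727 -0.279]
scene lens_case 0.48 [0.582 0.062]
scene adapter 0.62 [ 0.408 -0.107]
47.4 [ 0.3413515   0.81551666 -0.12801842]
```

Call:
drive_tool(plan=[[-4,-40,-45,0,0,0,40],[-8,-80,-90,0,0,0,40],[-12,-110,-135,0,0,0,40],[-16,-120,-183,0,0,0,40],[-20,-120,-231,0,0,0,40],[-24,-120,-279,0,0,0,40],[-28,-120,-327,0,0,0,40],[-32,-120,-375,0,0,0,40],[-36,-120,-423,0,0,0,40],[-40,-120,-471,0,0,0,40]])

```text
time: 48.4
position: [0.4662, -0.115, 0.3546]
tool_rot: [0.706, 0.033, -0.032, -0.706]
ft_force: [1.0, -0.0, 0.4]
grip_width: 0.04
```

```bash
python3 -c "
from h import *
goto(.46,-.354,.36,5.35)"
```

```text
t 48.4 pos [ 0.4662 -0.115   0.3546] yaw 5.28 tilt 0.06 shift mm [ -28.1   -5.4 -237.5] turn y -0.07 F [ 1.  -0.   0.4] w 0.04
```

Call:
drive_tool(plan=[[-6,0,-48,0,0,0,40],[-12,0,-96,0,0,0,40],[-18,0,-144,0,0,0,40],[-24,0,-190,0,0,0,40],[-28,0,-230,0,0,0,40],[-28,0,-237,0,0,0,40],[-28,0,-237,0,0,0,40]])

```text
time: 49.1
position: [0.4601, -0.3527, 0.3536]
tool_rot: [-0.706, -0.032, 0.032, 0.707]
ft_force: [-0.2, 0.5, 0.1]
grip_width: 0.0401
```

```bash
cat > cov.py <<'E'
from h import *
import sys
goto(.46,-.354,.36,5.35)
o=get_obs(); b=pic("wrist",sys.argv[1]); g=b.max(2)
w=mark_of("wrist","cover"); print([(round(d["conf"],2),np.round(d["location"]),ray("wrist",d["location"],.005,o).round(4)) for d in w[:3]])
m=(g<58).astype(np.uint8); n,l,s,c=cv2.connectedComponentsWithStats(m)
for i in range(1,n):
    if s[i,4]>400:
        cnt=cv2.findContours((l==i).astype(np.uint8),0,2)[0][0]; q=cv2.boxPoints(cv2.minAreaRect(cnt)); 
        P=np.array([ray("wrist",p,.013,o)[:2] for p in q]); print(s[i],"ctr",P.mean(0).round(4),"sides",np.linalg.norm(P-np.roll(P,1,0),axis=1).round(4)); print(P.round(3).tolist())
E
python3 cov.py w15
```

```text
t 49.1 pos [ 0.4601 -0.3527  0.3536] yaw 5.15 tilt 0.05 shift mm [-0.2 -6.4 -1.2] turn y -0.2 F [-0.2  0.5  0.1] w 0.0401
[(0.66, array([312., 206.]), array([ 0.5228, -0.3566,  0.005 ]))]
[ 281  179   61   49 2494] ctr [ 0.5177 -0.3586] sides [0.0753 0.0898 0.0753 0.0931]
[[0.484, -0.406], [0.476, -0.317], [0.551, -0.309], [0.559, -0.402]]
[   0  231   45   30 1124] ctr [ 0.6256 -0.8058] sides [0.0484 0.0689 0.0481 0.0704]
[[0.606, -0.838], [0.597, -0.769], [0.645, -0.773], [0.654, -0.843]]
[ 593  231   47   31 1150] ctr [0.5428 0.1271] sides [0.0746 0.0478 0.073  0.0483]
[[0.567, 0.096], [0.52, 0.085], [0.519, 0.158], [0.565, 0.17]]
[  85  232  189   88 4487] ctr [ 0.632  -0.5415] sides [0.3036 0.1436 0.2862 0.1536]
[[0.635, -0.709], [0.507, -0.643], [0.621, -0.38], [0.765, -0.434]]
[ 364  233  188   87 4126] ctr [ 0.5946 -0.1353] sides [0.1429 0.2873 0.1344 0.3037]
[[0.612, -0.295], [0.46, -0.051], [0.569, 0.029], [0.737, -0.225]]
[247 236  32  23 489] ctr [ 0.595  -0.4287] sides [0.0369 0.0484 0.0369 0.0492]
[[0.579, -0.454], [0.574, -0.405], [0.611, -0.403], [0.616, -0.452]]
[359 236  32  23 505] ctr [ 0.5794 -0.253 ] sides [0.0369 0.0484 0.0369 0.0493]
[[0.563, -0.279], [0.559, -0.231], [0.595, -0.226], [0.6, -0.275]]
[    0   292   640   108 39661] ctr [ 0.7693 -0.3221] sides [1.1392 0.2153 1.0424 0.2161]
[[0.924, -0.88], [0.711, -0.851], [0.618, 0.188], [0.824, 0.255]]
```

Run:
```python
from h import *
o=get_obs(); b=cv2.imread("pics/w15.png"); up=cv2.resize(b[160:250,260:370],None,fx=6,fy=6,interpolation=cv2.INTER_CUBIC); g=up.max(2)
for th in (58,75,90):
    m=(g<th).astype(np.uint8); m[65*6+0:]=m[65*6:]; n,l,s,c=cv2.connectedComponentsWithStats(m); i=l[25*6+100,40*6]; i=l[40*6,50*6]
    cnt=cv2.findContours((l==i).astype(np.uint8),0,2)[0][0]; h=cv2.convexHull(cnt)
    for e in (.02,.03,.05,.08):
        q=cv2.approxPolyDP(h,e*cv2.arcLength(h,True),True)
        if len(q)==4: break
    q=q[:,0]/6+[260-.42,160-.42]; P=np.array([ray("wrist",p,.013,o)[:2] for p in q]); P_=P-np.roll(P,1,0)
    print(th,s[i],q.round(1).tolist(),P.round(4).tolist(),np.linalg.norm(P_,axis=1).round(4),P.mean(0))
# tray inner/outer edges: profile along column through tray centre & brightness
g1=b.max(2); print("col312",g1[110:245,312].tolist()); print("col350",g1[110:245,350].tolist()); print("row200",g1[200,240:400].tolist())
for r in (225,229,233): print(r,ray("wrist",(312,r),.022,o).round(4))
```

```text
58 [  124   115   370   295 89487] [[341.4, 179.7], [331.9, 215.7], [281.9, 227.4], [280.6, 179.1]] [[0.4774, -0.3136], [0.5345, -0.3221], [0.5603, -0.3975], [0.4847, -0.4045]] [0.0912 0.0577 0.0797 0.0759] [ 0.51421145 -0.35943679]
75 [   121    111    377    305 107320] [[280.1, 178.6], [341.7, 179.1], [339.9, 226.7], [281.9, 228.4]] [[0.484, -0.4053], [0.4763, -0.3132], [0.551, -0.3079], [0.5619, -0.3974]] [0.0783 0.0924 0.0748 0.0901] [ 0.51831138 -0.35596937]
90 [   118    109    383    311 110488] [[279.6, 178.4], [341.6, 178.4], [340.4, 226.7], [281.2, 228.9]] [[0.4839, -0.406], [0.4754, -0.3136], [0.5509, -0.3072], [0.5628, -0.3984]] [0.0793 0.0928 0.0758 0.092 ] [ 0.51822972 -0.3563006 ]
col312 [171, 172, 173, 172, 172, 169, 169, 170, 172, 172, 172, 173, 171, 172, 172, 173, 175, 175, 175, 175, 174, 173, 173, 171, 171, 170, 169, 171, 199, 225, 223, 192, 150, 137, 143, 151, 155, 156, 155, 155, 155, 153, 155, 154, 156, 154, 154, 155, 154, 154, 153, 154, 155, 154, 154, 155, 155, 155, 154, 154, 152, 152, 153, 153, 151, 152, 144, 119, 79, 49, 45, 44, 44, 45, 44, 43, 44, 44, 45, 43
[... 1057 characters left out ...]
1, 106, 115, 123, 126, 127, 127, 127, 127, 128, 128, 129, 134, 142, 130, 92, 55, 44, 43, 46, 44, 44, 44, 44, 41, 42, 43, 44, 43, 43, 44, 45, 44, 44, 44, 43, 44, 43, 44, 42, 44, 40, 37, 35, 36, 34, 32, 30, 32, 34, 35, 37, 40, 44, 42, 43, 43, 42, 43, 43, 46, 41, 43, 46, 44, 44, 44, 44, 45, 43, 41, 44, 44, 43, 45, 46, 61, 108, 156, 178, 190, 213, 226, 231, 232, 232, 233, 231, 219, 181, 156, 150, 148, 139, 131, 157, 203, 222, 210, 175, 157, 154, 154, 154, 155, 154, 154, 154, 155, 158, 163, 168, 168, 170, 170, 169, 170, 169, 168, 168, 166, 152, 127, 110, 107, 106, 106, 107, 106, 108, 107, 107, 108, 108, 106]
225 [ 0.5493 -0.3514  0.022 ]
229 [ 0.5557 -0.3509  0.022 ]
233 [ 0.5621 -0.3503  0.022 ]
```

```bash
python3 -c "
from rig import *
print(hand_in())"
```

```text
the job is handed in; nothing more can be done
None
```

The job is done and handed in at about 49 s of robot time. No verdict was reported.

**What I did, in order:**
- I laid the cover in the smaller grey tray.
- I lowered the plate over both pins until it touched the block at the expected height. I carried it about 2 mm clear of the slideway rather than sliding it in contact.
- I swung the clamp until it met its stop at about 9 N.
- The rack held three rods. I put them into vials 2, 0 and 3. Each went down with under about 3 N until its head met the plate.
- I pressed the start button to its hard stop at 16 N, then moved the arm away.

**Last checks:**
- **Fixture:** the last pictures I viewed, taken just before the button press, showed the plate seated, the clamp over its edge and all three rod heads on the plate. After the press I only had position readings, which still agreed to within about 1 cm.
- **Bystanders:** the dish, lens case and adapter still read about where they stood. I checked them only by position.
- **Cover:** it ended about 2 cm from where I put it, toward the tray's +x wall, so it was evidently knocked during the run. Measurements on the last wrist picture (not viewed) show it still flat inside the tray, with floor showing between it and that wall. I left it there.
- **Disagreement:** the side and scene cameras place the cover 5–10 mm further toward +x than the wrist camera does. I went with the closer wrist view.

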